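# Lock a levelling foot with its jam nut

### The arm

A 6-joint arm with a two-finger parallel gripper is mounted at the origin on the work surface. World frame = base frame: x ahead of the robot, y to its left, z up, the work surface at z = 0. Lengths are in mm, angles in rad, forces in N, time in s.
With the tool pointing down it reaches from about 350 to 975 mm from the base axis. Payload 7.1 kg.
Tool frame: the origin (TCP) lies at the very end of the fingers, on their centre line; the grasp point (between the pads) lies 19 mm behind it; z points along the fingers, y is the direction in which the jaws open and shut (so a half turn about z gives the same grasp; the last joint's range is limited). The gripper opens to 88 mm and grips with 3 to 60 N. Pads are 20 mm wide; open, the fingers measure 115 mm over their backs; the gripper's body (75 mm by 178 mm) begins 61 mm behind the grasp point.
Start: joints at [1.243, 0.423, 1.63, -0, 1.089, -0.019], TCP at [189.915, 595.43, 222.675] pointing down, gripper open.
Joint ranges: [-3, 3], [-0.9, 2.11], [0.09, 2.58], [-1.31, 4.45], [0.11, 2.69], [-2.54, 2.54]. Speed limits (rad/s): [2.39, 2.39, 3.01, 3.14, 3.14, 3.14].

### API

Orientations are given as a rotation vector (axis times angle).
In Python, from workcell import ctrl, imaging gives the robot as it stands. The module is installed in compiled form; this text tells all that it offers.
- The arm moves only by the shell command python3 -m pendant 'ROWS'. ROWS is JSON, a list of rows, each an object with "turn": the turn, a rotation vector about the world's x, y, z in rad, a list of three; "dp": the shift along the world's x, y, z in m, a list of three; "claw": the finger opening in m, from 0 to 0.0878. A call has 1 to 8 rows; each row is the pose to reach, as a shift and turn from the pose commanded when the call began; what a row does not reach only later rows make up. A row lasts 1/10 s, in which the tool goes at most 50 mm and 8.59 degrees, less where a joint would pass 70% of its speed; a pose out of reach is approached as far as the arm can. A call with a gripper value outside its range is refused whole. The fingers move at their own pace and stop on an object; the grip force is fixed at half the most. Time passes only in rows, so rows that repeat a pose let the fingers close. It gives the time, the measured TCP pose, the force and the opening at its end, in the units of the state.
- ctrl.get_obs(): the state, without advancing time (a new reading comes with each control period).
- imaging.get_image(name): name is "side" or "top" or "wrist"; returns a dict with "pixels" (420x560x3 uint8, blue, green, red), "fov_y" (degrees; the focal length in pixels is half the picture's height over the tangent of half this angle, whatever the lens; pixels are square), "cx", "cy" (the principal point, pixels), "xyz" and "rotation" of the camera in the world. Camera axes: x right, y up, looking along -z (the intrinsics and any distortion apply to the point x, -y, -z); pixel columns grow to the right and rows downward; lengths in mm; the calibration is good to about 2 mm. A picture is of the moment at which its call begins. There is no depth.
- ctrl.close_job(): hands the job in, once; it reports no verdict.
The state is a dict: "t": time; "qpos": joint angles; "qvel": joint speeds; "joint_torque": joint torques, N m; "ee_pos": TCP position; "orientation": TCP orientation; "ft_force": force on the tool from outside, world axes, zero at the start; "moment": the same for the moment, N m; "width": finger opening in mm.
Only numpy, scipy, OpenCV 4.12 (cv2) and the standard library are available. Lean on these libraries where they do the work, as an engineer would, in place of code of your own. Each camera call takes 0.05 s, during which the arm holds its last target.

### The job

The board cutter's outrigger foot is set to the right height, but its locknut is still loose. Put the larger of the two open-ended spanners on the foot's hexagon under the bracket, with its handle bearing against the front of the cutter's frame so that the foot's screw cannot turn, then screw the locknut clockwise down onto the bracket and nip it up firmly. The foot must keep its setting; leave the spanner sitting on the hexagon, and leave the smaller spanner and the spare nut where they lie.

Things in the scene. Friction and masses are not known exactly. Their poses are not given: they have to be found in the camera images.
- cutter: Low, flat lever board cutter, fixed. Origin: on the table under the axis of its outrigger foot; x from the foot towards the cutter, y along its front, z up. Its front is the front rail; bed top z = 44 mm ( things on the bed reach 57, lever and clear guard at the y = -240 end reach 96 mm; black lever grip at y = -260 sticks out to x = 38 mm).
- front_rail: Front rail of the cutter's frame, an iron bar whose upright front face the spanner's handle bears against: the plane x = 88 mm of the cutter's frame, y = -240 to 300 mm, z = 4 to 44 mm. Origin: in that face, on the table, 88 mm in front (+x) of the foot's axis; axes as the cutter's.
- foot_hex (a point): Centre of the foot's spanner hexagon, on the vertical axis: 30 mm across flats, z = 8 to 26 mm, steel, between the foot's round pad (60 mm dia, top at z = 8 mm) and the bracket (underside z = 30 mm). Its axes turn with the foot's screw; flats are square to its x axis and at 60 degree steps. At the start x lies within 3 degrees of the cutter's x axis.
- foot_corner (a point): A corner of that hexagon, 17.3 mm from the axis along the foot's y axis, at z = 26 mm: shows how far the foot's screw has turned (7.5 mm is 25 degrees). The screw turns with 0.04 N m, less than the locknut's drag on its thread: unheld, it turns along with the nut.
- locknut (a joint): Angle of the locknut on the foot's screw, rad: 0 is jammed on the bracket (hard stop); positive is backed off (counter-clockwise from above; right-hand thread), 1.3 to 2.4 at the start. It sinks 4 mm per full turn. Thread drag about 0.1 N m; nipped up means some 0.2 N m or more against the stop.
- nut_mid (a point): Centre of the hexagon locknut above the bracket: 30 mm across flats, 16 mm high, z = 42 to 58 mm when jammed (up to 1.5 mm higher at the start). Axes turn with the nut; flats square to its x axis and at 60 degree steps. The 20 mm threaded spindle stands through it to z = 76 mm. Bracket: top z = 42 mm, 56 mm wide, from the front face to a round end 28 mm beyond the axis.
- spanner: The larger of two flat steel open-ended spanners: 30 mm, 267 mm long, 0.5 kg. Origin: underside, below the jaw's centre; x out of the mouth, z up. Jaw 31.4 mm wide, faces parallel from x = -18.3 (throat) to 9 mm, flared to 15.5 mm; head 13 mm thick, 63 wide. Handle canted: runs from the jaw's centre along (-0.966, 0.259), ending in an 11 mm radius round centred 233 mm out.
- spanner_jaw (a point): Centre of the larger spanner's jaw, 6.7 mm above its underside; axes as the spanner's. On the hexagon with the mouth towards the cutter's -y, the handle runs along the front towards +y, leaning 15 degrees to the frame; it meets the rail at about 19 degrees. Let go, the head rests on the foot's pad and the handle's end on the table.
- spanner_grip (a point): Point on the larger spanner's handle near its balance, 98 mm from the jaw's centre, 6.7 mm above its underside. Axes as the spanner's, so the handle lies along (-0.966, 0.259). The handle is 25 to 22 mm wide and lies 1.7 to 11.7 mm above the underside.
- small_spanner: The smaller spanner (for 19 mm): the same shape at about 0.63 of the size, 168 mm long. Bystander. Origin and axes as for the larger one. The two spanners lie left and right in front of the robot, either way round.
- spare_nut: Loose hexagon nut, 30 mm across flats, 16 mm high, on the table. Bystander. Origin: centre of its underside.

How it is judged:
By the outcome, as a careful person would: the job done as asked, in the order asked, and still so for the second after the job is handed in, with the robot touching nothing.
It also fails if it takes over 72 s, if anything falls off the work surface, if the arm or the gripper's body presses on something with over 40 N, if the wrist force passes 120 N, or if a joint passes its speed limit or range.

## Working session

There is one attempt and no reset: what is moved stays moved. The work goes in short steps, Python scripts to look and compute and a shell command to move; the robot and the scene stay as the last step left them, time stands still between calls to the robot, and variables do not carry over. Pictures are saved under pics/ and viewed, and the job is handed in when it is done.

```bash
mkdir -p pics; ls; python3 - <<'E'
from workcell import ctrl, imaging
import cv2, numpy as np
print(ctrl.get_obs())
for n in ["side","top","wrist"]:
    d=imaging.get_image(n); cv2.imwrite(f"pics/{n}0.png",d["pixels"])
    print(n,{k:v for k,v in d.items() if k!="pixels"})
E
```

```text
pics
{'t': 0.0, 'qpos': array([ 1.24302855e+00,  4.23792761e-01,  1.63066623e+00, -3.09685856e-05,
        1.08858027e+00, -1.90061423e-02]), 'qvel': array([-0.00084701,  0.00232784, -0.00051935,  0.00175774, -0.00047175,
       -0.00030099]), 'joint_torque': array([ 1.43725531e-03, -5.44631660e+01, -2.73669970e+01,  6.43573212e-02,
        2.27383920e-02, -1.16119481e-04]), 'ee_pos': array([189.73941765, 594.94162648, 221.94104417]), 'orientation': array([-4.83020736e-01, -3.10401225e+00,  2.24553248e-03]), 'ft_force': array([ 0.10047447, -0.27366383,  0.13653644]), 'moment': array([-0.03219348, -0.02447924,  0.02982074]), 'width': 88.17543044974462}
side {'fov_y': 44.13994842254392, 'cx': 283.9324744331384, 'cy': 211.2400957619312, 'xyz': array([ -11.4247035 , -989.35928402,  812.51449017]), 'rotation': array([ 0.93631704, -0.25777944, -0.45855623])}
top {'fov_y': 47.79464755734577, 'cx': 273.9410521383088, 'cy': 211.60283024623442, 'xyz': array([ 436.19541662,  -71.18877735, 1014.84895897]), 'rotation': array([ 0.0746242 , -0.07308908, -1.58299971])}
wrist {'fov_y': 62.4746663594569, 'cx': 278.9341727779433, 'cy': 207.0114651379987, 'xyz': array([126.12692043, 616.48688133, 383.63290077]), 'rotation': array([-0.21719245, -0.15667965,  1.25550776])}
```

View pics/side0.png

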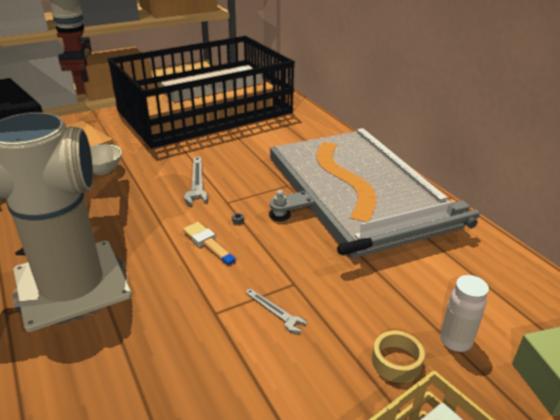

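View pics/top0.png

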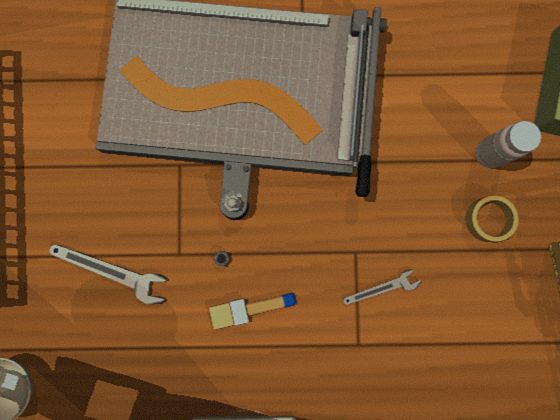

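View pics/wrist0.png

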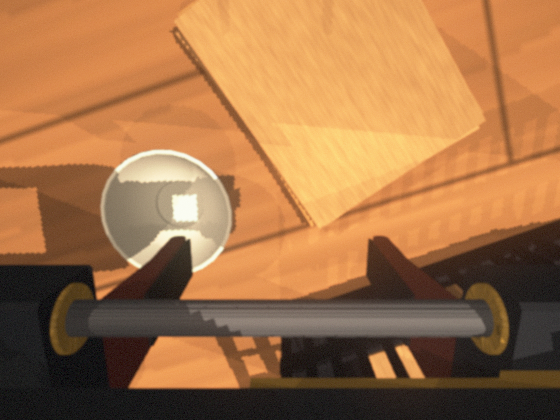

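```bash
cat > h.py <<'E'
from workcell import ctrl, imaging
import cv2, numpy as np
from scipy.spatial.transform import Rotation as R
def get(n):
    return imaging.get_image(n)
def K(d):
    f=210/np.tan(np.radians(d["fov_y"])/2); return f
def ray(d,uv,z):
    f=K(d); v=np.array([(uv[0]-d["cx"])/f,-(uv[1]-d["cy"])/f,-1.])
    w=R.from_rotvec(d["rotation"]).apply(v); c=np.array(d["xyz"])
    return c+w*(z-c[2])/w[2]
def proj(d,P):
    p=R.from_rotvec(d["rotation"]).inv().apply(np.atleast_2d(P)-d["xyz"]); f=K(d)
    return np.c_[d["cx"]+f*p[:,0]/-p[:,2], d["cy"]-f*p[:,1]/-p[:,2]]
def crop(d,name,u0,v0,w,h,s):
    im=cv2.resize(d["pixels"][v0:v0+h,u0:u0+w],None,fx=s,fy=s,interpolation=cv2.INTER_CUBIC)
    cv2.imwrite("pics/"+name+".png",im)
def obs():
    o=ctrl.get_obs(); print("t",o["t"],"pos",o["ee_pos"].round(1),"rv",o["orientation"].round(4),"F",o["ft_force"].round(1),"M",o["moment"].round(2),"w",round(o["width"],1)); return o
E
python3 - <<'E'
from h import *
d=get("top")
np.save("pics/top.npy",d,allow_pickle=True)
crop(d,"c_sp",40,225,140,100,5)
crop(d,"c_ft",190,140,100,80,7)
E
```

```text
(no output)
```

View pics/c_sp.png

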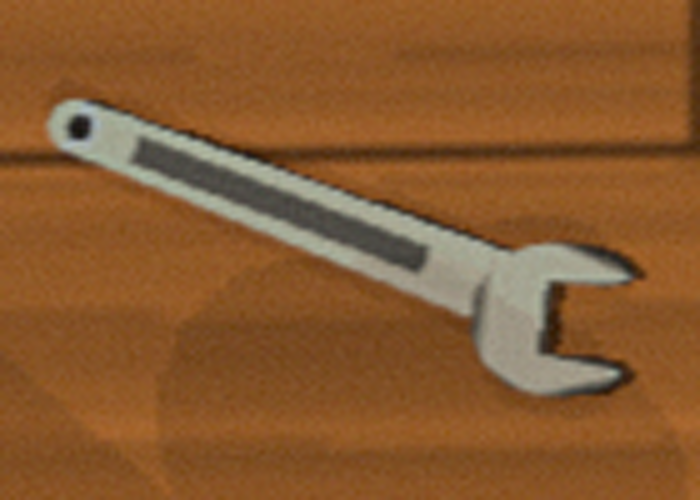

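View pics/c_ft.png

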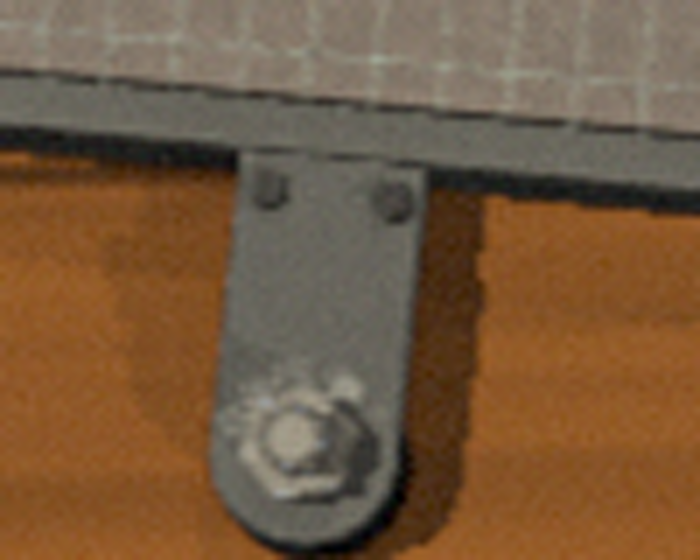

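```bash
cat > model.py <<'E'
from h import *
def T(x,y,th,P):
    P=np.atleast_2d(P).astype(float); c,s=np.cos(th),np.sin(th)
    return np.c_[x+c*P[:,0]-s*P[:,1], y+s*P[:,0]+c*P[:,1], P[:,2]]
def spanner_pts():
    H=np.array([-0.966,0.259]); N=np.array([-0.259,-0.966])
    z=11.7
    segs=[]
    segs.append([[*(H*35+N*12.5),z],[*(H*233+N*11),z]])
    segs.append([[*(H*35-N*12.5),z],[*(H*233-N*11),z]])
    segs.append([[*(H*233+11*np.array([np.cos(a),np.sin(a)])),z] for a in np.linspace(0,6.28,20)])
    zz=13
    segs.append([[15.5,-17.5,zz],[9,-15.7,zz],[-18.3,-15.7,zz],[-18.3,15.7,zz],[9,15.7,zz],[15.5,17.5,zz]])
    segs.append([[-.3*0+31.5*np.cos(a),31.5*np.sin(a),zz] for a in np.linspace(1.2,5.1,30)])
    return segs
def cutter_pts():
    s=[]
    for z in (4,44): s.append([[88,-240,z],[88,300,z]])
    a=np.linspace(np.pi/2,3*np.pi/2,20)
    s.append([[88,28,42]]+[[28*np.cos(t),28*np.sin(t),42] for t in a]+[[88,-28,42]])
    s.append([[10*np.cos(t),10*np.sin(t),76] for t in np.linspace(0,6.28,20)])
    return s
def hexseg(a0,z):
    return [[17.32*np.cos(a0+np.pi/6+k*np.pi/3),17.32*np.sin(a0+np.pi/6+k*np.pi/3),z] for k in range(7)]
def draw(d,pose,segs,name,u0,v0,w,h,s,col=(0,255,0),im=None,z0=0):
    if im is None: im=cv2.resize(d["pixels"][v0:v0+h,u0:u0+w],None,fx=s,fy=s,interpolation=cv2.INTER_CUBIC)
    for g in segs:
        P=T(*pose,g); P[:,2]+=z0
        p=(proj(d,P)-[u0,v0]+.5)*s
        cv2.polylines(im,[np.round(p*8).astype(np.int32)],False,col,1,cv2.LINE_AA,3)
    cv2.imwrite("pics/"+name+".png",im); return im
E
python3 - <<'E'
from model import *
d=np.load("pics/top.npy",allow_pickle=True).item()
px=lambda c,o,s:(np.array(c)/s+o-.5)
hole=ray(d,px([79,127],[40,225],5),11.7)
thr=ray(d,px([548,318],[40,225],5),13)
sp=ray(d,px([297,438],[190,140],7),76)
print(hole,thr,sp)
L=ray(d,(98,149),44);Rr=ray(d,(350,171),44); print(L,Rr)
e=L-Rr; th=np.arctan2(e[1],e[0])-np.pi/2; print("cutter yaw",np.degrees(th))
v=hole[:2]-thr[:2]; print(np.linalg.norm(v))
# fit spanner yaw: hole = o + R*(233*(-.966,.259)), thr= o+R*(-18.3,0)
lv=np.array([-.966*233+18.3,.259*233]); ths=np.arctan2(v[1],v[0])-np.arctan2(lv[1],lv[0])
print("len model",np.linalg.norm(lv),"yaw",np.degrees(ths))
o=T(0,0,ths,[[-18.3,0,0]])[0]; o=thr-o
ps=(o[0],o[1],ths); pc=(sp[0],sp[1],th)
print(ps,pc)
draw(d,ps,spanner_pts(),"f_sp",40,225,140,100,5)
draw(d,pc,cutter_pts(),"f_cut",90,120,280,110,2.8)
draw(d,pc,cutter_pts(),"f_ft",190,140,100,80,7)
E
```

```text
[455.68559048 391.84898356  11.7       ] [373.31373738 192.48714267  13.        ] [544.80902904  12.63196589  76.        ]
[663.64091487 294.12994433  44.        ] [ 610.02587074 -229.69376314   44.        ]
cutter yaw -5.844056531697906
215.7087522269477
len model 215.40404288917142 yaw -96.1797303017651
(np.float64(371.34378547122486), np.float64(174.29348197592162), np.float64(-1.6786529674459603)) (np.float64(544.8090290389422), np.float64(12.631965888661313), np.float64(-0.10199802815080883))
```

View pics/f_sp.png

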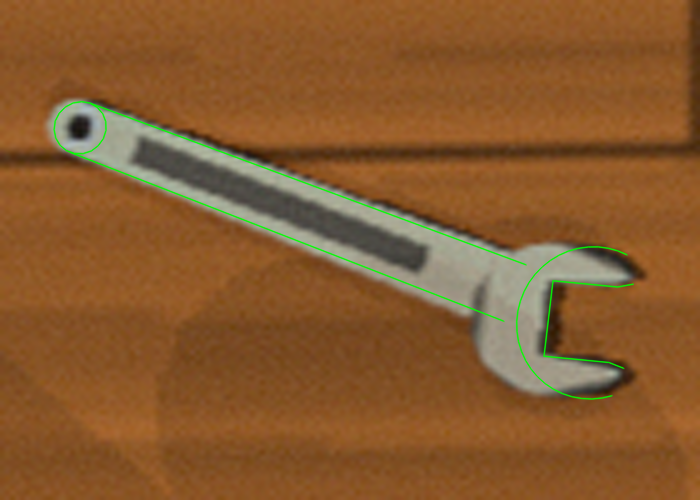

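View pics/f_cut.png

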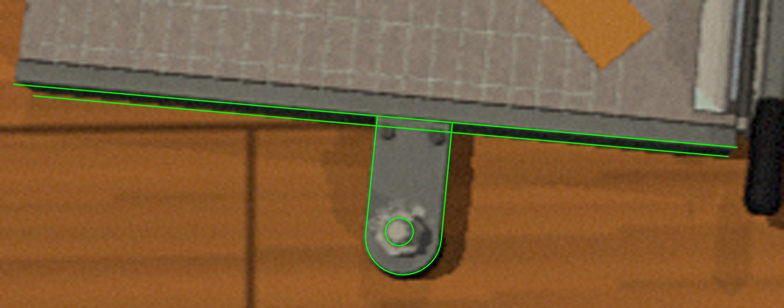

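View pics/f_ft.png

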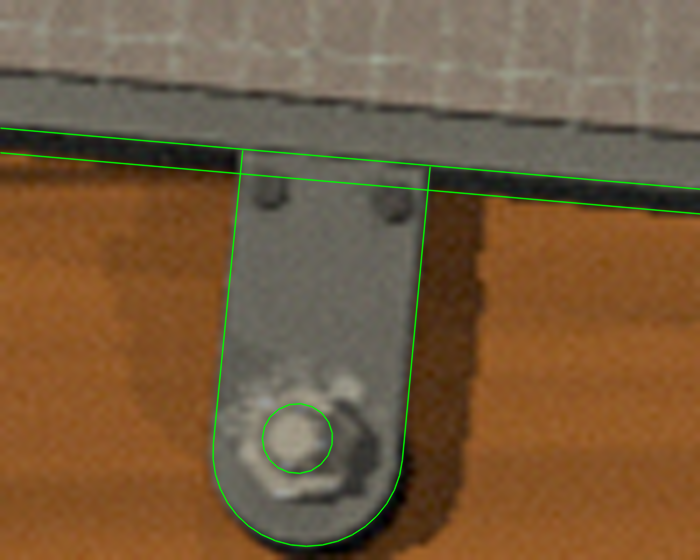

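```bash
python3 - <<'E'
from model import *
o=obs()
Rt=R.from_rotvec(o["orientation"]).as_matrix(); print(Rt.round(3))
ps=(371.34,174.29,-1.67865)
g=T(*ps,[[98*-.966,98*.259,0]])[0]; print("grip",g)
ya=np.degrees(np.arctan2(Rt[1,1],Rt[0,1])); print("tool y ang",ya, "want",[158.8,-21.2], "turn", [(w-ya+180)%360-180 for w in(158.8,-21.2)])
d=np.load("pics/top.npy",allow_pickle=True).item()
print("nut",ray(d,(222,259),16))
E
```

```text
t 0.2 pos [189.8 595.1 222.2] rv [-4.8310e-01 -3.1041e+00  1.4000e-03] F [-0.5  0.  -0. ] M [ 0.04 -0.01  0.02] w 87.9
[[-0.953  0.304 -0.   ]
 [ 0.304  0.953 -0.001]
 [ 0.    -0.001 -1.   ]]
grip [406.76502406 265.67568716   0.        ]
tool y ang 72.30706877439424 want [158.8, -21.2] turn [np.float64(86.49293122560579), np.float64(-93.50706877439424)]
nut [431.87096475  39.42599086  16.        ]
```

```bash
python3 -m pendant '[{"dp":[0.02,-0.03,0],"turn":[0,0,-0.14],"claw":0.06},{"dp":[0.05,-0.07,-0.01],"turn":[0,0,-0.28],"claw":0.06},{"dp":[0.075,-0.11,-0.03],"turn":[0,0,-0.42],"claw":0.06},{"dp":[0.1,-0.15,-0.05],"turn":[0,0,-0.56],"claw":0.06},{"dp":[0.125,-0.19,-0.07],"turn":[0,0,-0.7],"claw":0.06},{"dp":[0.15,-0.23,-0.09],"turn":[0,0,-0.84],"claw":0.06},{"dp":[0.17,-0.26,-0.11],"turn":[0,0,-0.98],"claw":0.06},{"dp":[0.19,-0.29,-0.12],"turn":[0,0,-1.12],"claw":0.06}]'
python3 -m pendant '[{"dp":[0.015,-0.02,-0.01],"turn":[0,0,-0.14],"claw":0.06},{"dp":[0.027,-0.039,-0.02],"turn":[0,0,-0.28],"claw":0.06},{"dp":[0.027,-0.039,-0.03],"turn":[0,0,-0.42],"claw":0.06},{"dp":[0.027,-0.039,-0.035],"turn":[0,0,-0.51],"claw":0.06},{"dp":[0.027,-0.039,-0.04],"turn":[0,0,-0.51],"claw":0.06},{"dp":[0.027,-0.039,-0.04],"turn":[0,0,-0.51],"claw":0.06}]'
python3 - <<'E'
from model import *
o=obs();Rt=R.from_rotvec(o["orientation"]).as_matrix();print(np.degrees(np.arctan2(Rt[1,1],Rt[0,1])),o["qpos"].round(2))
d=get("wrist");crop(d,"w1",0,0,560,420,1)
E
```

```text
t: 1.0
ee_pos: [379.9, 303.0, 101.2]
orientation: [-2.065, -2.367, 0.003]
ft_force: [-0.1, 0.3, 0.7]
width: 59.8
t: 1.6
ee_pos: [406.6, 266.3, 62.1]
orientation: [-2.588, -1.781, 0.002]
ft_force: [0.4, -0.4, 0.4]
width: 60.3
t 1.6 pos [406.6 266.3  62.1] rv [-2.5880e+00 -1.7809e+00  1.7000e-03] F [ 0.4 -0.4  0.4] M [-0.09  0.09 -0.03] w 60.3
-20.933501503528344 [ 0.56  0.49  2.03 -0.    0.63  0.92]
```

View pics/w1.png

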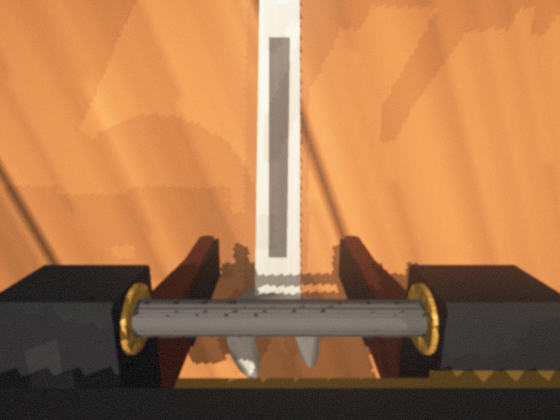

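The wrist view shows the handle (column ~279) centred between the fingers (215–345) and parallel to them. I'll lower and grip.

```bash
python3 -m pendant '[{"dp":[0,-0.0005,-0.02],"turn":[0,0,0],"claw":0.06},{"dp":[0,-0.0005,-0.04],"turn":[0,0,0],"claw":0.06},{"dp":[0,-0.0005,-0.052],"turn":[0,0,0],"claw":0.06},{"dp":[0,-0.0005,-0.0575],"turn":[0,0,0],"claw":0.06},{"dp":[0,-0.0005,-0.0575],"turn":[0,0,0],"claw":0.03},{"dp":[0,-0.0005,-0.0575],"turn":[0,0,0],"claw":0.01},{"dp":[0,-0.0005,-0.0575],"turn":[0,0,0],"claw":0.01},{"dp":[0,-0.0005,-0.0575],"turn":[0,0,0],"claw":0.01}]'
python3 -m pendant '[{"dp":[0,0,0],"turn":[0,0,0],"claw":0.01},{"dp":[0,0,0.01],"turn":[0,0,0],"claw":0.01},{"dp":[0,0,0.025],"turn":[0,0,0],"claw":0.01},{"dp":[0,0,0.04],"turn":[0,0,0],"claw":0.01},{"dp":[0,0,0.04],"turn":[0,0,0],"claw":0.01}]'
python3 - <<'E'
from model import *
o=obs()
d=get("top");np.save("pics/top2.npy",d,allow_pickle=True);crop(d,"t2",30,200,180,130,4.4)
d=get("side");crop(d,"s2",130,120,200,150,4)
E
```

```text
t: 2.45
ee_pos: [407.3, 266.2, 5.8]
orientation: [2.59, 1.778, 0.002]
ft_force: [-0.1, 0.6, 1.1]
width: 31.5
t: 2.95
ee_pos: [407.9, 266.5, 46.9]
orientation: [2.59, 1.778, 0.005]
ft_force: [0.3, 0.1, -3.9]
width: 22.8
t 2.95 pos [407.9 266.5  46.9] rv [2.5901 1.7775 0.0047] F [ 0.3  0.1 -3.9] M [-0.09  0.04 -0.01] w 22.8
```

View pics/t2.png

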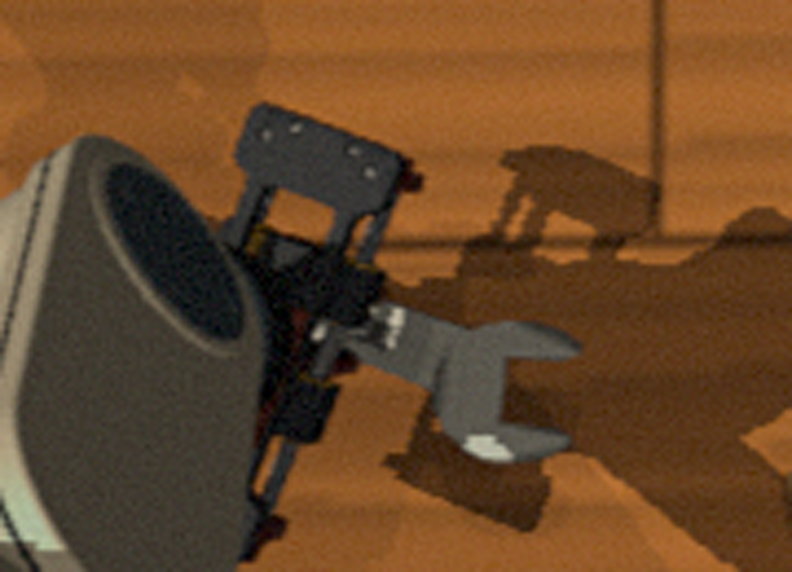

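View pics/s2.png

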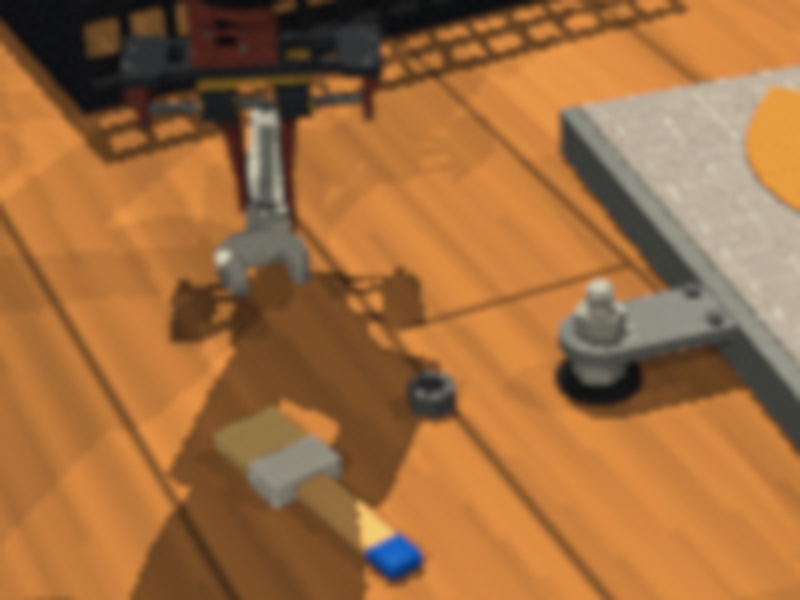

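```bash
python3 -m pendant '[{"dp":[0.015,-0.007,0],"turn":[0,0,0],"claw":0.01},{"dp":[0.045,-0.02,0],"turn":[0,0,0],"claw":0.01},{"dp":[0.08,-0.035,0],"turn":[0,0,0],"claw":0.01},{"dp":[0.115,-0.05,0],"turn":[0,0,0],"claw":0.01},{"dp":[0.145,-0.065,0],"turn":[0,0,0],"claw":0.01},{"dp":[0.17,-0.077,0],"turn":[0,0,0],"claw":0.01},{"dp":[0.18,-0.082,0],"turn":[0,0,0],"claw":0.01},{"dp":[0.18,-0.082,-0.01],"turn":[0,0,0],"claw":0.01}]'
python3 -m pendant '[{"dp":[0,0,-0.01],"turn":[0,0,0],"claw":0.01},{"dp":[0,0,-0.019],"turn":[0,0,0],"claw":0.01},{"dp":[0,0,-0.019],"turn":[0,0,0],"claw":0.01}]'
python3 - <<'E'
from model import *
o=obs()
d=get("top");np.save("pics/top3.npy",d,allow_pickle=True);crop(d,"t3",130,130,130,100,6)
d2=get("side");np.save("pics/side3.npy",d2,allow_pickle=True);crop(d2,"s3",190,140,150,110,5.3)
ps=(371.34+180.8,174.29-81.9,-1.67865); z0=11
draw(d,ps,spanner_pts(),"t3f",130,130,130,100,6,z0=z0)
im=draw(d2,ps,spanner_pts(),"s3f",190,140,150,110,5.3,z0=z0)
pc=(544.81,12.63,-.102)
draw(d2,pc,cutter_pts()+[hexseg(0,26),hexseg(0,8)],"s3f",190,140,150,110,5.3,im=im,col=(255,0,255))
E
```

```text
t: 3.85
ee_pos: [589.0, 183.0, 35.1]
orientation: [2.592, 1.774, 0.003]
ft_force: [0.7, -0.2, -4.1]
width: 22.5
t: 4.15
ee_pos: [584.3, 184.1, 14.0]
orientation: [-2.588, -1.778, 0.007]
ft_force: [0.8, -0.8, -4.0]
width: 22.8
t 4.15 pos [584.3 184.1  14. ] rv [-2.5881 -1.7783  0.0067] F [ 0.8 -0.8 -4. ] M [-0.1   0.11  0.05] w 22.8
```

View pics/t3f.png

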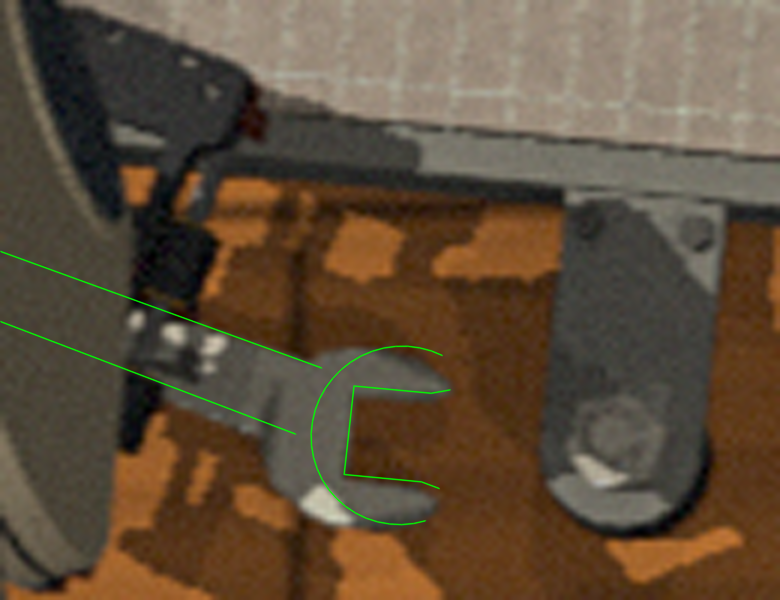

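View pics/s3f.png

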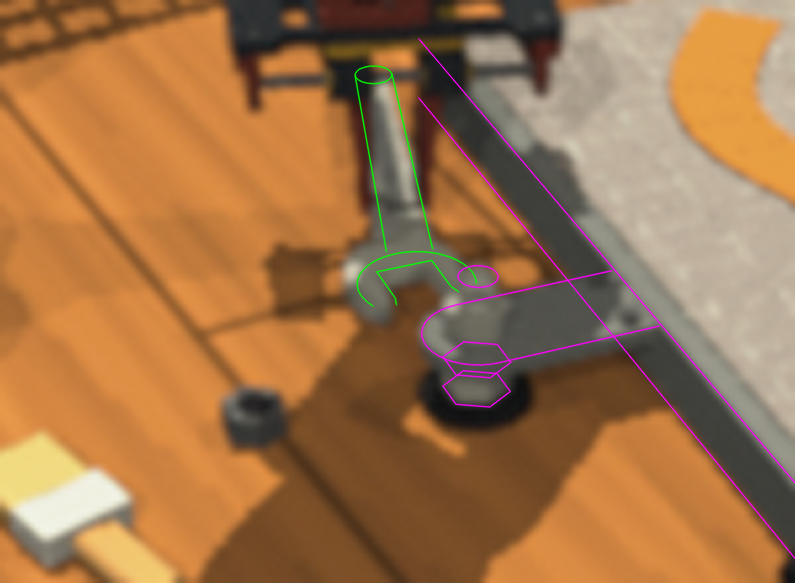

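View pics/s3.png

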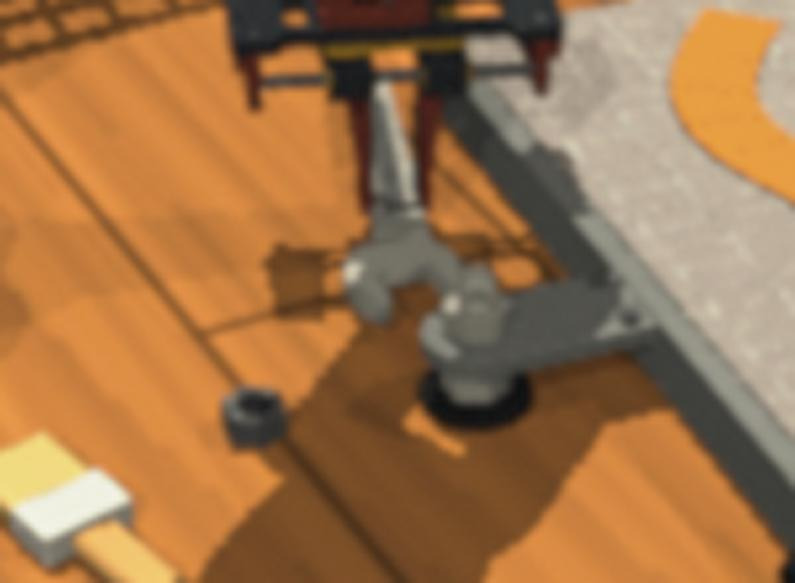

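```bash
python3 -m pendant '[{"dp":[0,0,0],"turn":[0,0,0],"claw":0.01},{"dp":[0,0,0],"turn":[0,0,0],"claw":0.01}]'
python3 - <<'E'
from model import *
o=obs();print(R.from_rotvec(o["orientation"]).as_matrix().round(4), o["qvel"].round(3))
d=get("top");np.save("pics/top3.npy",d,allow_pickle=True);d2=get("side");np.save("pics/side3.npy",d2,allow_pickle=True)
crop(d,"t3",170,150,110,80,7);crop(d2,"s3",230,180,80,60,10)
E
```

```text
t: 4.45
ee_pos: [587.1, 184.3, 16.7]
orientation: [2.59, 1.778, 0.001]
ft_force: [-0.4, 0.1, -4.1]
width: 22.9
t 4.45 pos [587.1 184.3  16.7] rv [2.5899e+00 1.7778e+00 1.2000e-03] F [-0.4  0.1 -4.1] M [-0.11  0.09  0.  ] w 22.9
[[ 3.594e-01  9.332e-01  8.000e-04]
 [ 9.332e-01 -3.594e-01  3.000e-04]
 [ 5.000e-04  6.000e-04 -1.000e+00]] [-0.004  0.     0.001 -0.    -0.001 -0.   ]
```

View pics/t3.png

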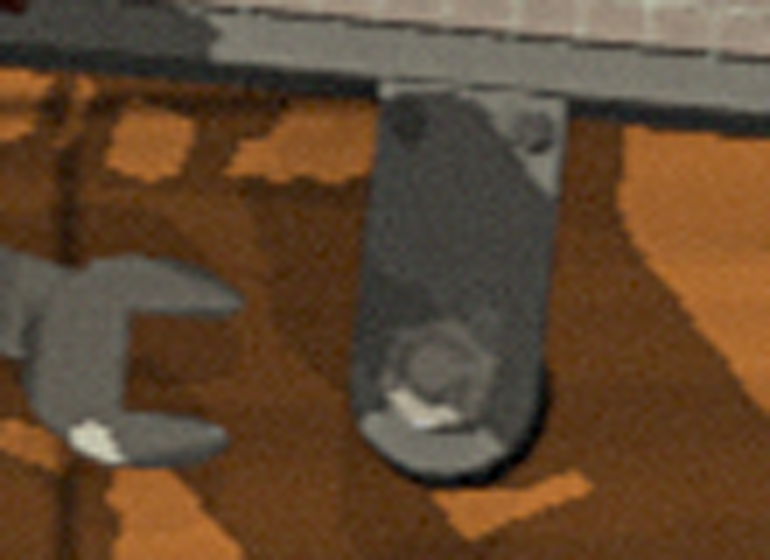

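View pics/s3.png

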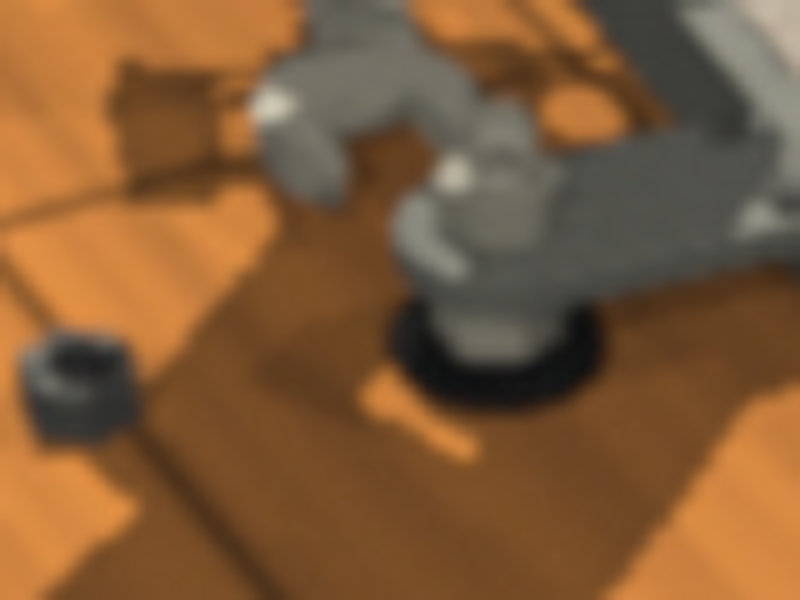

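```bash
python3 - <<'E'
from model import *
from scipy.optimize import least_squares
d=np.load("pics/top3.npy",allow_pickle=True).item();d2=np.load("pics/side3.npy",allow_pickle=True).item()
pc=(544.81,12.63,-.102)
# consistency check of side cam: spindle top & bracket
print("side spindle", proj(d2,T(*pc,[[0,0,76]])))
for z0 in (8,11,14):
    thr=ray(d,np.array([128,366])/7+[170,150]-.5,13+z0)
    ps0=T(0,0,-1.676,[[-18.3,0,0]])[0]
    ps=(thr[0]-ps0[0],thr[1]-ps0[1],-1.676); print(z0,ps)
    draw(d,ps,spanner_pts(),f"t3_{z0}",170,150,110,80,7,z0=z0)
    im=draw(d2,ps,spanner_pts(),"tmp",230,180,80,60,7,z0=z0)
    im=draw(d2,pc,cutter_pts()+[hexseg(0,26),hexseg(0,8)],"tmp",230,180,80,60,7,im=im,col=(255,0,255))
    cv2.imwrite(f"pics/s3_{z0}.png",im)
ims=[cv2.imread(f"pics/s3_{z}.png") for z in (8,14)]
cv2.imwrite("pics/s3cmp.png",cv2.resize(np.hstack(ims),None,fx=.71,fy=.71))
E
```

```text
side spindle [[279.60841328 191.57761554]]
8 (np.float64(551.1229296469775), np.float64(92.52871367350433), -1.676)
11 (np.float64(550.770212496701), np.float64(91.97958703128266), -1.676)
14 (np.float64(550.4174953464244), np.float64(91.430460389061), -1.676)
```

View pics/t3_11.png

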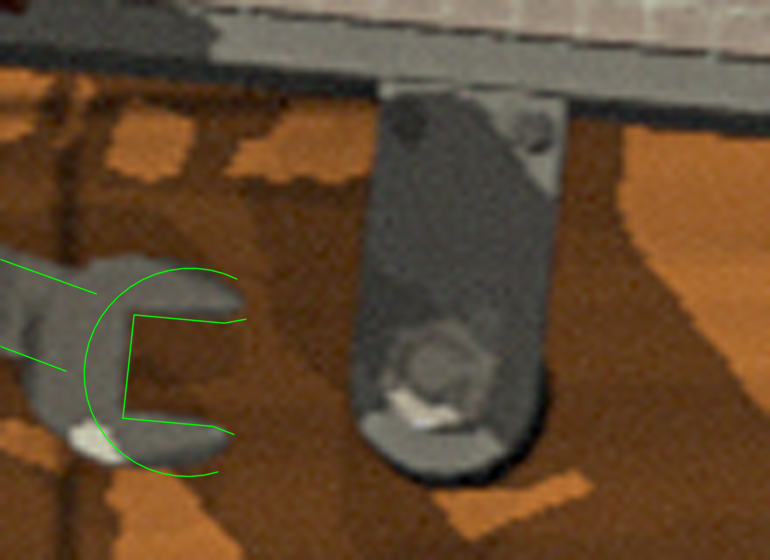

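View pics/s3cmp.png

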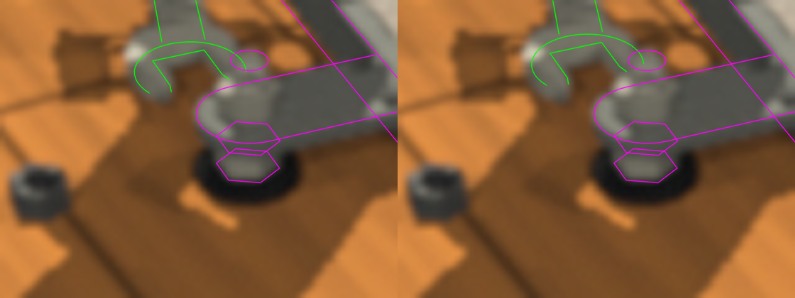

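```bash
python3 -m pendant '[{"dp":[0.001,-0.008,0],"turn":[0,0,0],"claw":0.01},{"dp":[0,-0.018,0],"turn":[0,0,0],"claw":0.01},{"dp":[-0.001,-0.028,0],"turn":[0,0,0],"claw":0.01},{"dp":[-0.0015,-0.036,0],"turn":[0,0,0],"claw":0.01},{"dp":[-0.0019,-0.0395,0],"turn":[0,0,0],"claw":0.01},{"dp":[-0.0019,-0.0395,0],"turn":[0,0,0],"claw":0.01},{"dp":[-0.0019,-0.0395,0],"turn":[0,0,0],"claw":0.01},{"dp":[-0.0019,-0.0395,0],"turn":[0,0,0],"claw":0.01}]'
python3 - <<'E'
from model import *
o=obs()
d=get("top");np.save("pics/top4.npy",d,allow_pickle=True);d2=get("side");np.save("pics/side4.npy",d2,allow_pickle=True)
crop(d,"t4",190,160,80,60,10);crop(d2,"s4",240,180,80,60,10)
E
```

```text
t: 5.35
ee_pos: [585.1, 144.7, 16.2]
orientation: [2.59, 1.778, 0.0]
ft_force: [1.0, 0.3, -3.6]
width: 22.9
t 5.35 pos [585.1 144.7  16.2] rv [2.5901e+00 1.7778e+00 4.0000e-04] F [ 1.   0.3 -3.6] M [-0.11  0.1  -0.  ] w 22.9
```

View pics/t4.png

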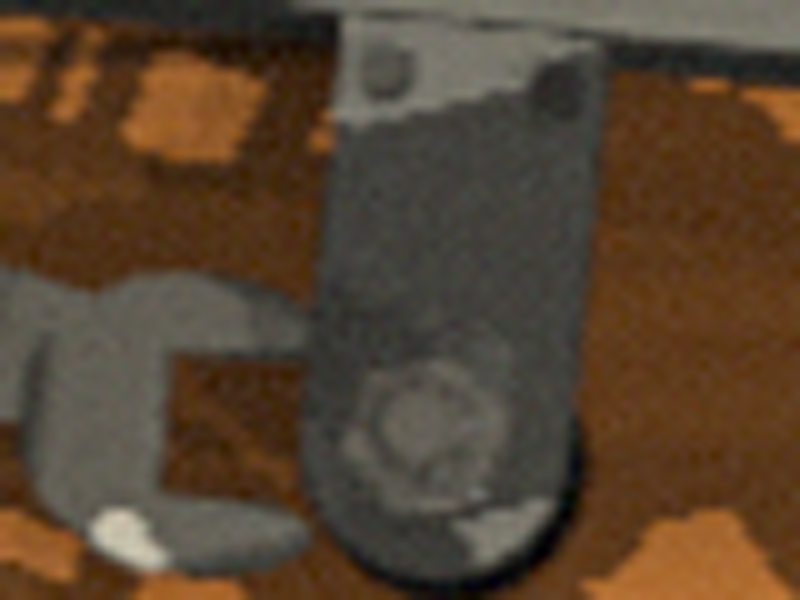

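View pics/s4.png

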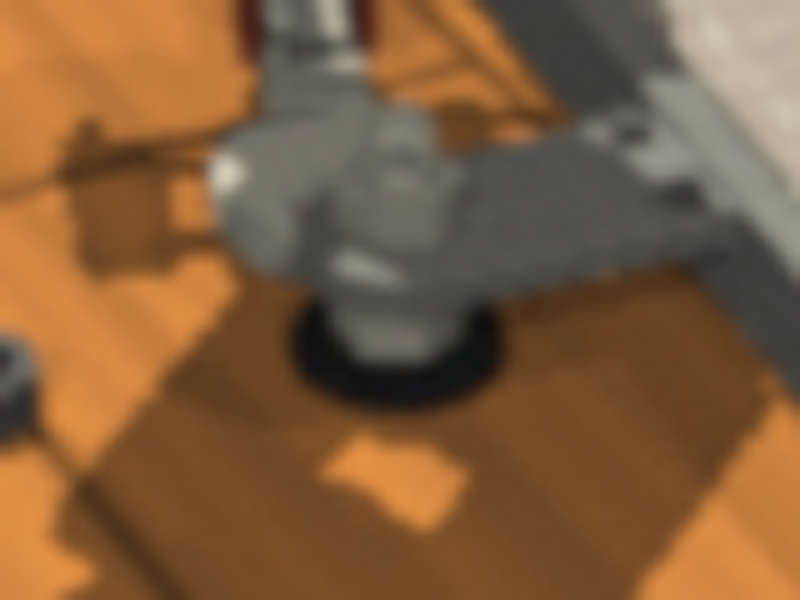

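```bash
python3 - <<'E'
from model import *
d=np.load("pics/top4.npy",allow_pickle=True).item();d2=np.load("pics/side4.npy",allow_pickle=True).item()
pc=(544.81,12.63,-.102)
a=ray(d,np.array([170,352])/10+[190,160]-.5,24);b=ray(d,np.array([158,492])/10+[190,160]-.5,24)
print("throat width",np.linalg.norm(a-b),"yaw",np.degrees(np.arctan2((a-b)[1],(a-b)[0]))-90)
m=(a+b)/2; th=-1.674
o=m-T(0,0,th,[[-18.3,0,0]])[0]
inv=T(0,0,.102,[[o[0]-pc[0],o[1]-pc[1],0]])[0]; print("jaw in cutter",inv)
ps=(o[0],o[1],th)
im=draw(d,ps,spanner_pts(),"t4f",190,160,80,60,10,z0=11)
draw(d,pc,cutter_pts()+[hexseg(0,26)],"t4f",190,160,80,60,10,im=im,col=(255,0,255))
im=draw(d2,ps,spanner_pts(),"s4f",240,180,80,60,10,z0=11)
draw(d2,pc,cutter_pts()+[hexseg(0,26),hexseg(0,8)],"s4f",240,180,80,60,10,im=im,col=(255,0,255))
E
```

```text
throat width 29.72720780593828 yaw -94.87057297067238
jaw in cutter [ 1.45459372 41.5799522   0.        ]
```

View pics/t4f.png

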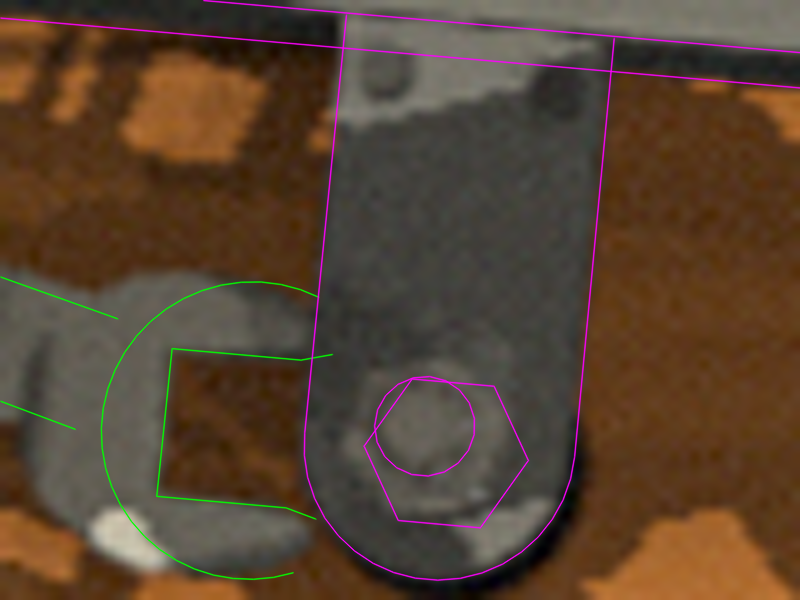

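View pics/s4f.png

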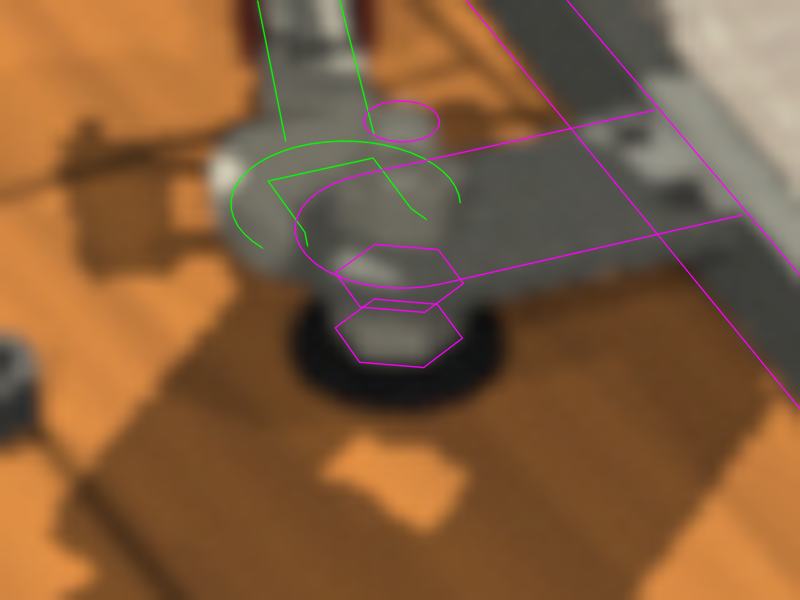

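```bash
python3 -m pendant '[{"dp":[-0.0015,-0.004,0],"turn":[0,0,0],"claw":0.01},{"dp":[-0.002,-0.009,0],"turn":[0,0,0],"claw":0.01},{"dp":[-0.0026,-0.014,0],"turn":[0,0,0],"claw":0.01},{"dp":[-0.0031,-0.019,0],"turn":[0,0,0],"claw":0.01}]'
python3 -m pendant '[{"dp":[-0.0003,-0.003,0],"turn":[0,0,0],"claw":0.01},{"dp":[-0.0007,-0.0067,0],"turn":[0,0,0],"claw":0.01},{"dp":[-0.0007,-0.0067,0],"turn":[0,0,0],"claw":0.01}]'
python3 - <<'E'
from model import *
o=obs()
d=get("top");np.save("pics/top5.npy",d,allow_pickle=True);d2=get("side");np.save("pics/side5.npy",d2,allow_pickle=True)
crop(d,"t5",190,160,80,60,10);crop(d2,"s5",240,180,80,60,10)
E
```

```text
t: 5.85
ee_pos: [581.8, 124.9, 16.2]
orientation: [-2.59, -1.777, 0.0]
ft_force: [-0.4, 0.3, -3.7]
width: 22.8
t: 6.15
ee_pos: [581.1, 118.2, 16.1]
orientation: [-2.591, -1.777, 0.0]
ft_force: [-0.4, 1.0, -4.0]
width: 22.8
t 6.15 pos [581.1 118.2  16.1] rv [-2.5908e+00 -1.7768e+00  3.0000e-04] F [-0.4  1.  -4. ] M [-0.11  0.08 -0.  ] w 22.8
```

View pics/t5.png

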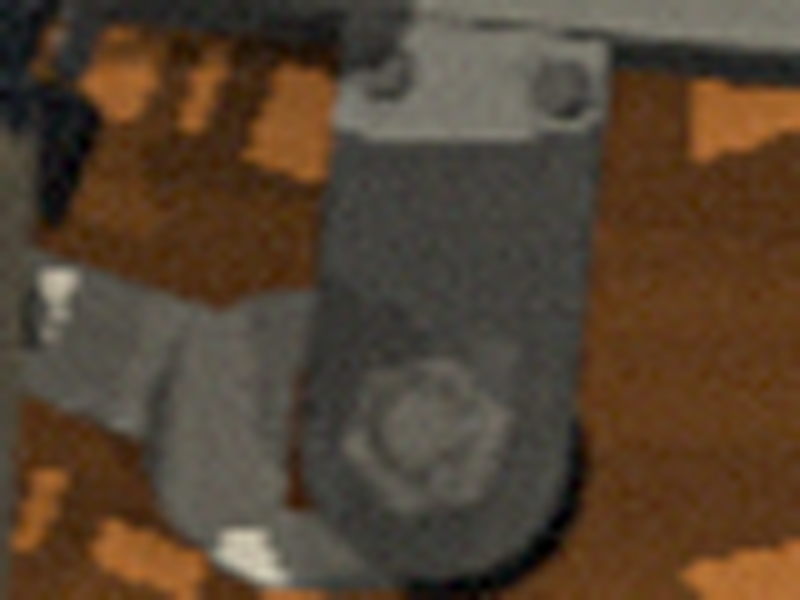

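View pics/s5.png

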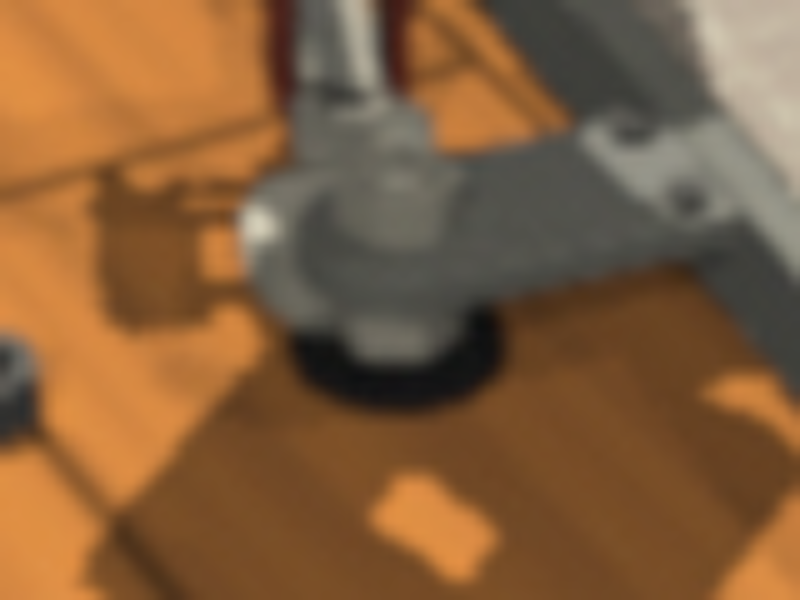

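The prongs have passed under the bracket without side force. Pushing on to seat the jaw.

```bash
python3 -m pendant '[{"dp":[-0.0004,-0.004,0],"turn":[0,0,0],"claw":0.01},{"dp":[-0.0008,-0.008,0],"turn":[0,0,0],"claw":0.01},{"dp":[-0.0012,-0.012,0],"turn":[0,0,0],"claw":0.01},{"dp":[-0.0012,-0.012,0],"turn":[0,0,0],"claw":0.01}]'
python3 -m pendant '[{"dp":[-0.0002,-0.002,0],"turn":[0,0,0],"claw":0.01},{"dp":[-0.0003,-0.0034,0],"turn":[0,0,0],"claw":0.01},{"dp":[-0.0003,-0.0034,0],"turn":[0,0,0],"claw":0.01}]'
python3 - <<'E'
from model import *
o=obs()
d=get("top");np.save("pics/top6.npy",d,allow_pickle=True);d2=get("side");np.save("pics/side6.npy",d2,allow_pickle=True)
crop(d,"t6",170,150,110,80,7);crop(d2,"s6",240,180,80,60,10)
E
```

```text
t: 6.65
ee_pos: [579.9, 106.1, 16.1]
orientation: [-2.591, -1.777, 0.0]
ft_force: [-0.3, -0.8, -4.6]
width: 23.1
t: 6.95
ee_pos: [579.6, 103.2, 16.1]
orientation: [-2.59, -1.777, 0.0]
ft_force: [-1.1, -0.6, -4.4]
width: 22.8
t 6.95 pos [579.6 103.2  16.1] rv [-2.5905e+00 -1.7773e+00  3.0000e-04] F [-1.1 -0.6 -4.4] M [-0.11  0.12 -0.03] w 22.8
```

View pics/t6.png

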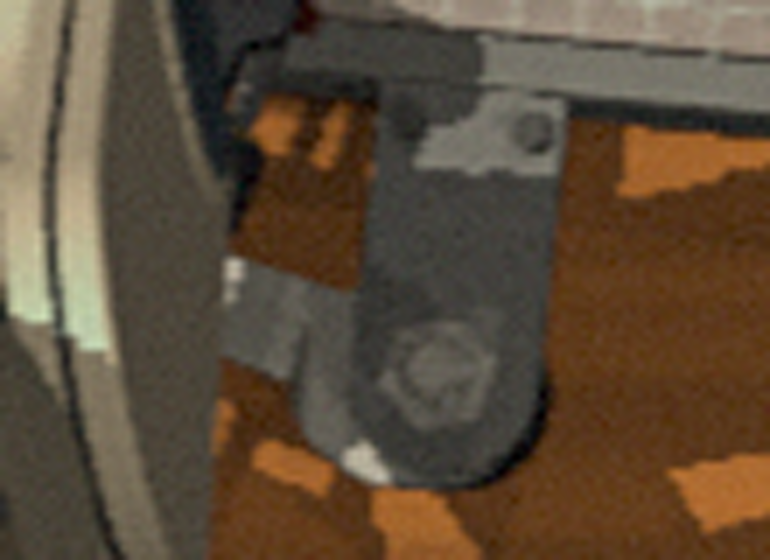

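View pics/s6.png

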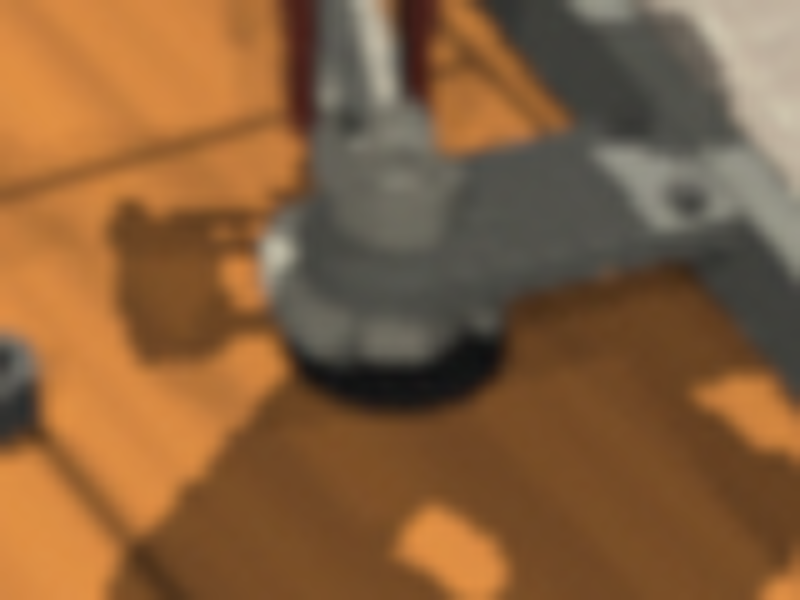

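```bash
python3 -m pendant '[{"dp":[0.0014,-0.0005,-0.001],"turn":[0,0,-0.015],"claw":0.01},{"dp":[0.0028,-0.001,-0.002],"turn":[0,0,-0.03],"claw":0.01},{"dp":[0.0041,-0.0016,-0.002],"turn":[0,0,-0.045],"claw":0.01},{"dp":[0.005,-0.0019,-0.002],"turn":[0,0,-0.055],"claw":0.01},{"dp":[0.005,-0.0019,-0.002],"turn":[0,0,-0.055],"claw":0.01}]'
python3 -m pendant '[{"dp":[0.0009,-0.0004,0],"turn":[0,0,-0.01],"claw":0.01},{"dp":[0.0009,-0.0004,0],"turn":[0,0,-0.01],"claw":0.01}]'
python3 - <<'E'
from model import *
o=obs()
d2=get("side");np.save("pics/side7.npy",d2,allow_pickle=True)
crop(d2,"s7",210,120,120,130,6);crop(get("wrist"),"w7",0,0,560,420,1)
E
```

```text
t: 7.55
ee_pos: [584.4, 101.3, 14.0]
orientation: [-2.639, -1.704, 0.001]
ft_force: [-2.1, 0.2, -4.4]
width: 22.6
t: 7.75
ee_pos: [585.3, 100.9, 14.1]
orientation: [-2.647, -1.691, 0.001]
ft_force: [-2.2, -0.9, -4.1]
width: 23.0
t 7.75 pos [585.3 100.9  14.1] rv [-2.6470e+00 -1.6914e+00  1.0000e-03] F [-2.2 -0.9 -4.1] M [-0.25  0.61 -0.21] w 23.0
```

View pics/s7.png

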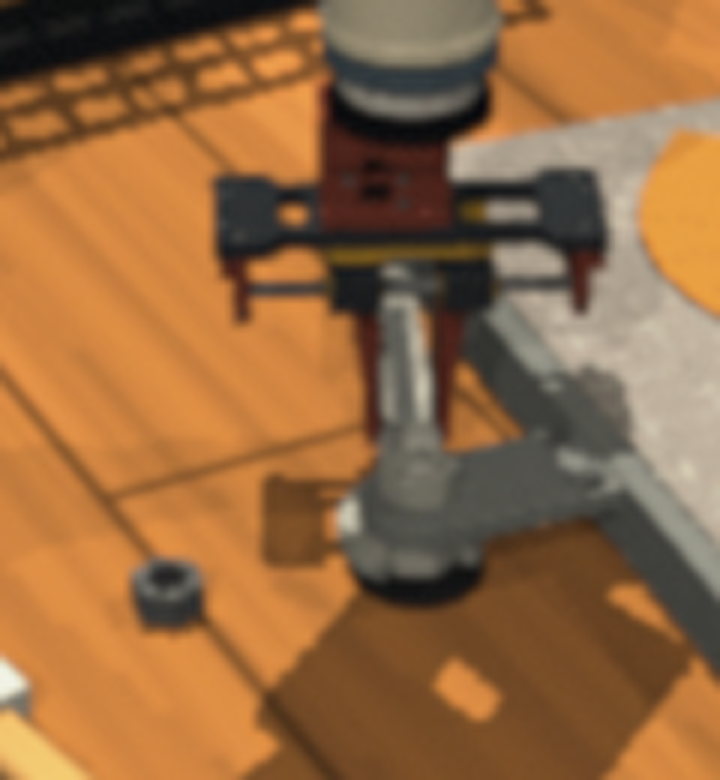

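View pics/w7.png

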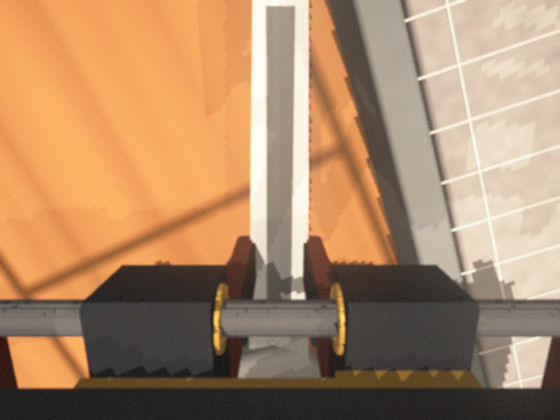

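```bash
python3 -m pendant '[{"dp":[0.0009,-0.0003,-0.001],"turn":[0,0,-0.01],"claw":0.01},{"dp":[0.0018,-0.0006,-0.002],"turn":[0,0,-0.02],"claw":0.01},{"dp":[0.0018,-0.0006,-0.002],"turn":[0,0,-0.02],"claw":0.01}]'
python3 -c "
from h import *
obs()"
```

```text
t: 8.15
ee_pos: [586.1, 100.7, 12.3]
orientation: [-2.662, -1.665, 0.004]
ft_force: [-7.8, 2.1, 2.1]
width: 22.9
t 8.15 pos [586.1 100.7  12.3] rv [-2.6623 -1.6651  0.0039] F [-7.8  2.1  2.1] M [0.06 1.47 0.22] w 22.9
```

```bash
python3 -m pendant '[{"dp":[0,0,0],"turn":[0,0,0],"claw":0.03},{"dp":[0,0,0],"turn":[0,0,0],"claw":0.045},{"dp":[-0.001,0,0],"turn":[0,0,0],"claw":0.045},{"dp":[-0.001,0,0.015],"turn":[0,0,0],"claw":0.045},{"dp":[-0.001,0,0.04],"turn":[0,0,0],"claw":0.045},{"dp":[-0.001,0,0.08],"turn":[0,0,0],"claw":0.045},{"dp":[-0.001,0,0.12],"turn":[0,0,0],"claw":0.045},{"dp":[-0.001,0,0.14],"turn":[0,0,0],"claw":0.06}]'
python3 - <<'E'
from model import *
o=obs();print(o["qpos"].round(2))
d2=get("side");np.save("pics/side8.npy",d2,allow_pickle=True)
crop(d2,"s8",230,150,100,100,6);d=get("wrist");np.save("pics/wrist8.npy",d,allow_pickle=True);crop(d,"w8",0,0,560,420,1)
E
```

```text
t: 8.95
ee_pos: [588.5, 100.7, 157.0]
orientation: [2.662, 1.664, 0.009]
ft_force: [0.3, 0.7, 0.6]
width: 49.9
t 8.95 pos [588.5 100.7 157. ] rv [2.6616 1.6643 0.0089] F [0.3 0.7 0.6] M [-0.05  0.07 -0.06] w 49.9
[0.15 0.46 1.74 0.   0.93 0.6 ]
```

View pics/s8.png

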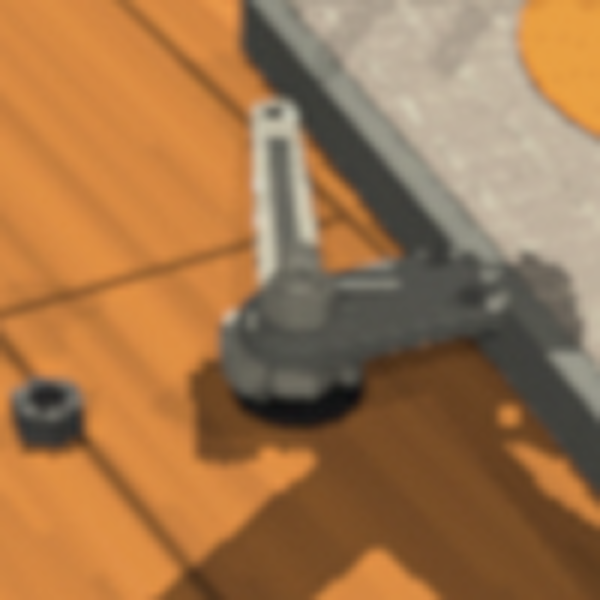

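View pics/w8.png

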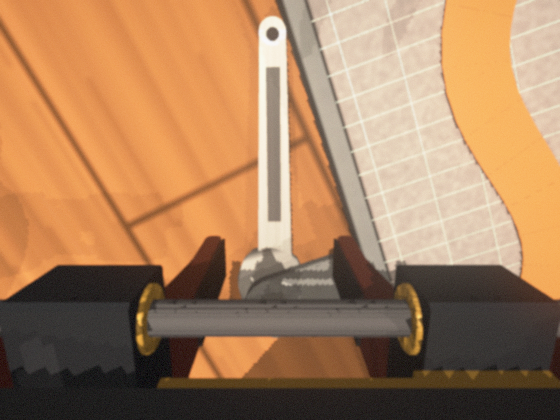

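```bash
python3 -m pendant '[{"dp":[-0.005,-0.025,0],"turn":[0,0,0],"claw":0.06},{"dp":[-0.01,-0.055,0],"turn":[0,0,0],"claw":0.06},{"dp":[-0.02,-0.095,0],"turn":[0,0,0],"claw":0.06},{"dp":[-0.03,-0.135,0],"turn":[0,0,0],"claw":0.06},{"dp":[-0.035,-0.165,0],"turn":[0,0,0],"claw":0.06},{"dp":[-0.035,-0.185,0],"turn":[0,0,0],"claw":0.06},{"dp":[-0.035,-0.19,0],"turn":[0,0,0],"claw":0.06},{"dp":[-0.035,-0.19,0],"turn":[0,0,0],"claw":0.06}]'
python3 - <<'E'
from model import *
o=obs();print(o["qpos"].round(2))
d=get("wrist");np.save("pics/wrist9.npy",d,allow_pickle=True);crop(d,"w9",0,0,560,420,1)
d=get("top");np.save("pics/top9.npy",d,allow_pickle=True);crop(d,"t9",130,130,130,95,6)
E
```

```text
t: 9.85
ee_pos: [551.1, -89.9, 151.7]
orientation: [-2.664, -1.664, 0.001]
ft_force: [-0.0, 0.7, 0.3]
width: 60.0
t 9.85 pos [551.1 -89.9 151.7] rv [-2.6643e+00 -1.6636e+00  7.0000e-04] F [-0.   0.7  0.3] M [-0.07  0.06 -0.  ] w 60.0
[-0.18  0.42  1.83  0.    0.89  0.27]
```

View pics/w9.png

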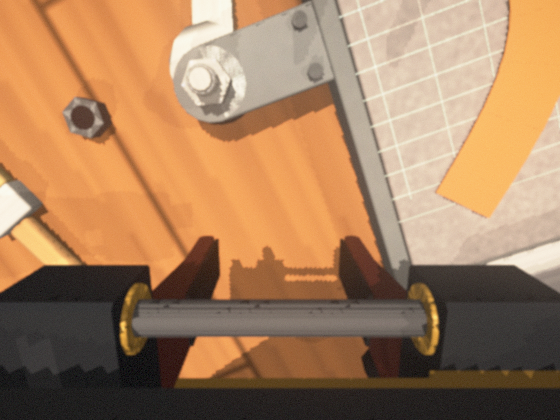

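View pics/t9.png

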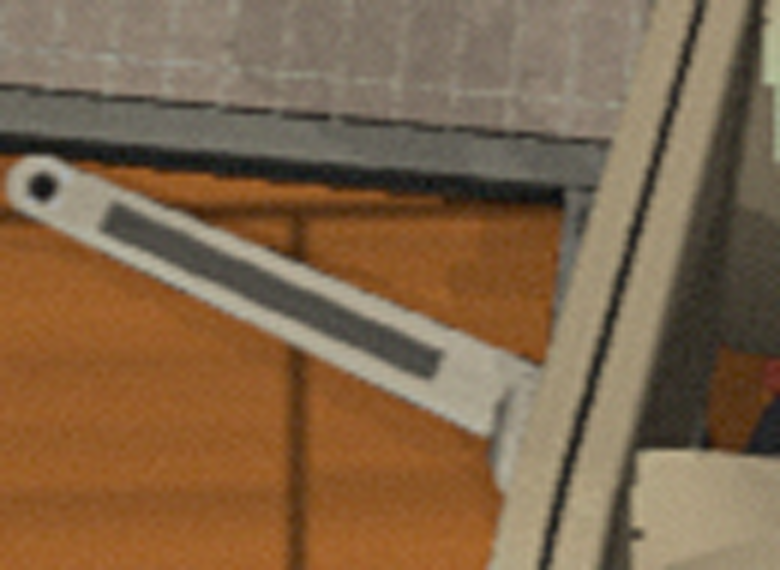

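```bash
python3 - <<'E'
from model import *
d=np.load("pics/wrist9.npy",allow_pickle=True).item()
d["pixels"]=d["pixels"]
print({k:np.round(v,3) for k,v in d.items() if k!="pixels"})
crop(d,"w9c",165,30,100,75,8)
print(proj(d,T(544.81,12.63,-.102,[[0,0,76],[0,0,59],[0,0,42]])))
E
```

```text
{'fov_y': np.float64(62.475), 'cx': np.float64(278.934), 'cy': np.float64(207.011), 'xyz': array([580.534, -28.9  , 313.302]), 'rotation': array([-0.244,  0.055, -0.452])}
[[200.94573498  84.72320321]
 [206.24734566  87.07583043]
 [210.87066945  89.12746303]]
```

View pics/w9c.png

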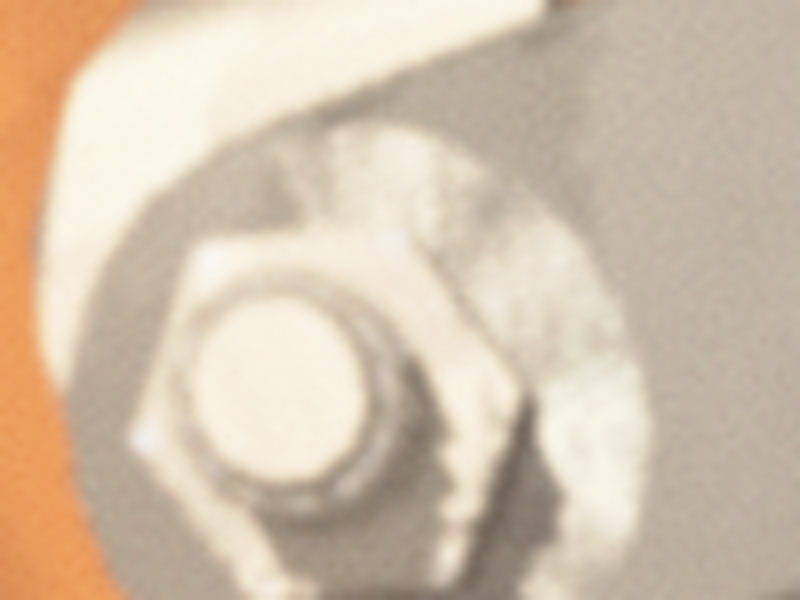

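```bash
python3 - <<'E'
from model import *
d=np.load("pics/wrist9.npy",allow_pickle=True).item()
pw=ray(d,(199.5,78),76);print("axis by wrist",pw)
# nut corners in crop
from scipy.optimize import least_squares
c=np.array([[197,240],[405,240],[522,388],[143,440],[455,580]])/8+[165,30]-.5
for zt in (58,59,59.5):
    best=None
    for k in range(6):
        th0=k*np.pi/18
        def res(p,full=False):
            H=np.array(hexseg(p[2],zt))[:6]; H[:,0]+=p[0];H[:,1]+=p[1]
            q=proj(d,H); D=np.linalg.norm(q[None]-c[:,None],axis=2); 
            j=D.argmin(1); return (q[j]-c).ravel()
        r=least_squares(res,[pw[0],pw[1],th0])
        if best is None or r.cost<best.cost:best=r
    print(zt,best.x[:2],np.degrees(best.x[2])%60,best.cost)
d3=dict(d)
p=best.x
im=draw(d,(p[0],p[1],0),[hexseg(p[2],59.5)],"w9f",165,30,100,75,8)
E
```

```text
axis by wrist [545.97941298  16.63407706  76.        ]
58 [546.12237532  16.00473946] 10.390427345423277 4.500527524474691
59 [546.24612495  15.81744317] 10.394889556523019 4.840849223297033
59.5 [546.30799815  15.72378879] 10.397134937753652 5.030374002377105
```

View pics/w9f.png

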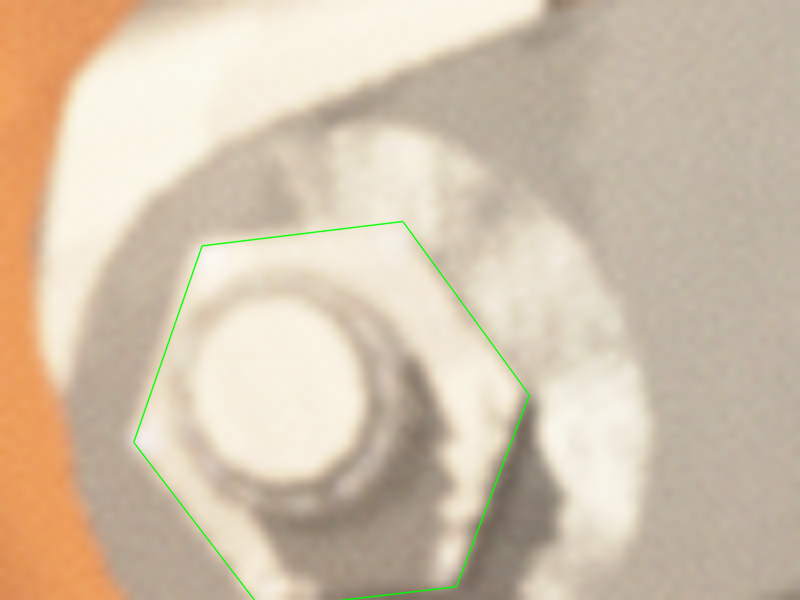

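```bash
python3 -m pendant '[{"dp":[0,0.012,0],"turn":[0,0,0.14],"claw":0.06},{"dp":[0,0.03,0],"turn":[0,0,0.28],"claw":0.06},{"dp":[-0.002,0.05,0],"turn":[0,0,0.42],"claw":0.06},{"dp":[-0.004,0.07,0],"turn":[0,0,0.56],"claw":0.06},{"dp":[-0.006,0.09,-0.005],"turn":[0,0,0.7],"claw":0.06},{"dp":[-0.006,0.1,-0.01],"turn":[0,0,0.84],"claw":0.06},{"dp":[-0.006,0.104,-0.02],"turn":[0,0,0.98],"claw":0.06},{"dp":[-0.006,0.104,-0.03],"turn":[0,0,1.12],"claw":0.06}]'
python3 -m pendant '[{"dp":[0,0,-0.01],"turn":[0,0,0.14],"claw":0.06},{"dp":[0,0,-0.02],"turn":[0,0,0.28],"claw":0.06},{"dp":[0,0,-0.02],"turn":[0,0,0.42],"claw":0.06},{"dp":[0,0,-0.02],"turn":[0,0,0.56],"claw":0.06},{"dp":[0,0,-0.02],"turn":[0,0,0.56],"claw":0.06},{"dp":[0,0,-0.02],"turn":[0,0,0.56],"claw":0.06}]'
python3 - <<'E'
from model import *
o=obs();print(o["qpos"].round(2));Rt=R.from_rotvec(o["orientation"]).as_matrix();print(Rt.round(3),np.degrees(np.arctan2(Rt[1,1],Rt[0,1])))
d=get("wrist");np.save("pics/wrist10.npy",d,allow_pickle=True);crop(d,"w10",0,0,560,420,1)
d=get("side");np.save("pics/side10.npy",d,allow_pickle=True);crop(d,"s10",220,100,130,110,6)
E
```

```text
t: 10.75
ee_pos: [545.4, 16.6, 121.9]
orientation: [1.36, 2.832, 0.001]
ft_force: [0.5, 0.2, -0.2]
width: 59.9
t: 11.35
ee_pos: [545.4, 15.3, 102.1]
orientation: [-0.541, -3.095, -0.0]
ft_force: [0.5, 0.2, 0.1]
width: 59.9
t 11.35 pos [545.4  15.3 102.1] rv [-5.4130e-01 -3.0946e+00 -1.0000e-04] F [0.5 0.2 0.1] M [-0.04 -0.03  0.01] w 59.9
[ 0.01  0.48  1.88  0.    0.78 -1.22]
[[-0.941  0.339 -0.   ]
 [ 0.339  0.941  0.   ]
 [ 0.     0.    -1.   ]] 70.1579133921571
```

View pics/w10.png

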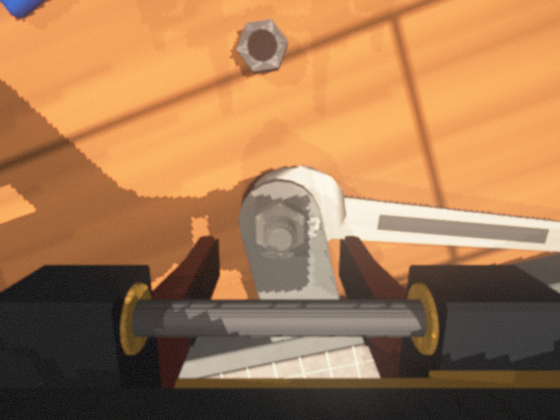

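View pics/s10.png

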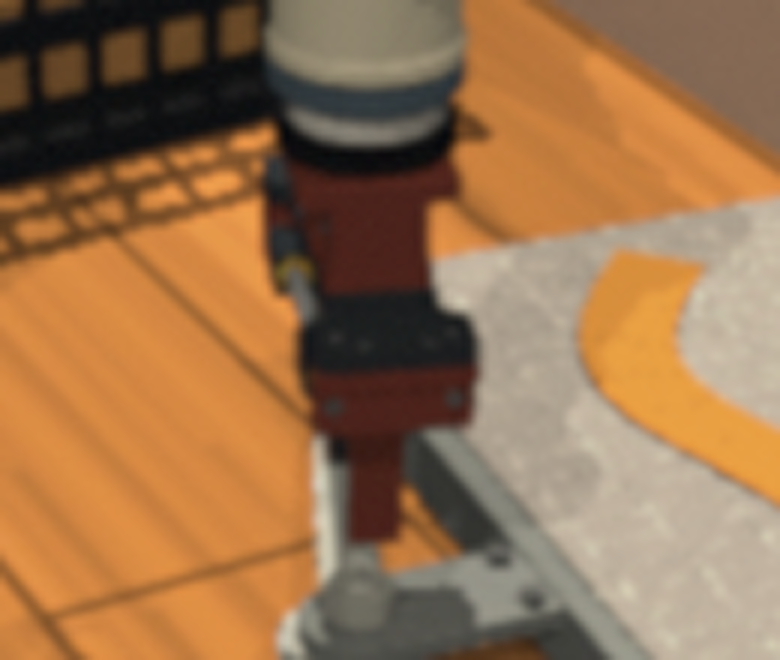

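```bash
python3 - <<'E'
from model import *
d=np.load("pics/wrist10.npy",allow_pickle=True).item()
print(proj(d,[[545.4,15.3,102],[545.4,15.3,76],[545.4,15.3,58.5]]),d["xyz"])
crop(d,"w10c",230,180,100,75,8)
E
```

```text
[[277.0562172  257.0542675 ]
 [277.29746722 239.47451624]
 [277.42809784 229.95553735]] [482.46453524  39.00205767 263.78083371]
```

View pics/w10c.png

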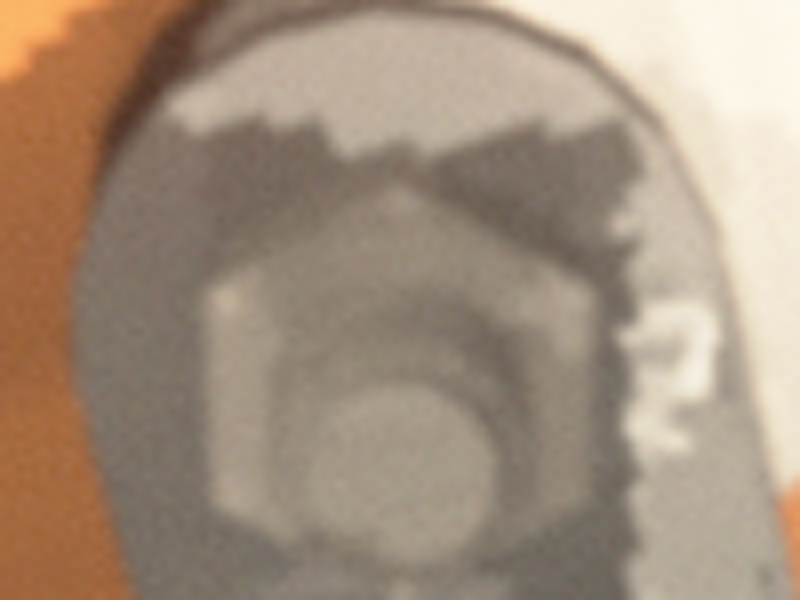

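```bash
python3 -m pendant '[{"dp":[0.0002,0.0007,-0.015],"turn":[0,0,0],"claw":0.06},{"dp":[0.0002,0.0007,-0.035],"turn":[0,0,0],"claw":0.06},{"dp":[0.0002,0.0007,-0.05],"turn":[0,0,0],"claw":0.06},{"dp":[0.0002,0.0007,-0.056],"turn":[0,0,0],"claw":0.055},{"dp":[0.0002,0.0007,-0.056],"turn":[0,0,0],"claw":0.04},{"dp":[0.0002,0.0007,-0.056],"turn":[0,0,0],"claw":0.035},{"dp":[0.0002,0.0007,-0.056],"turn":[0,0,0],"claw":0.035}]'
python3 - <<'E'
from model import *
o=obs()
d=get("wrist");crop(d,"w11",0,0,560,420,1)
d=get("side");crop(d,"s11",220,100,130,110,6)
E
```

```text
t: 12.15
ee_pos: [546.1, 15.1, 46.7]
orientation: [0.537, 3.094, 0.0]
ft_force: [-1.3, 0.6, 0.5]
width: 36.1
t 12.15 pos [546.1  15.1  46.7] rv [5.3750e-01 3.0942e+00 3.0000e-04] F [-1.3  0.6  0.5] M [ 0.03 -0.    0.  ] w 36.1
```

View pics/w11.png

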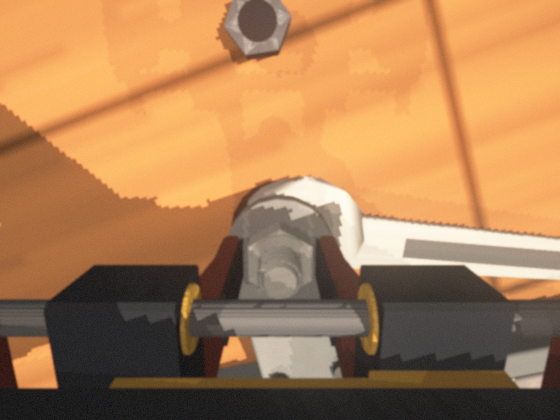

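View pics/s11.png

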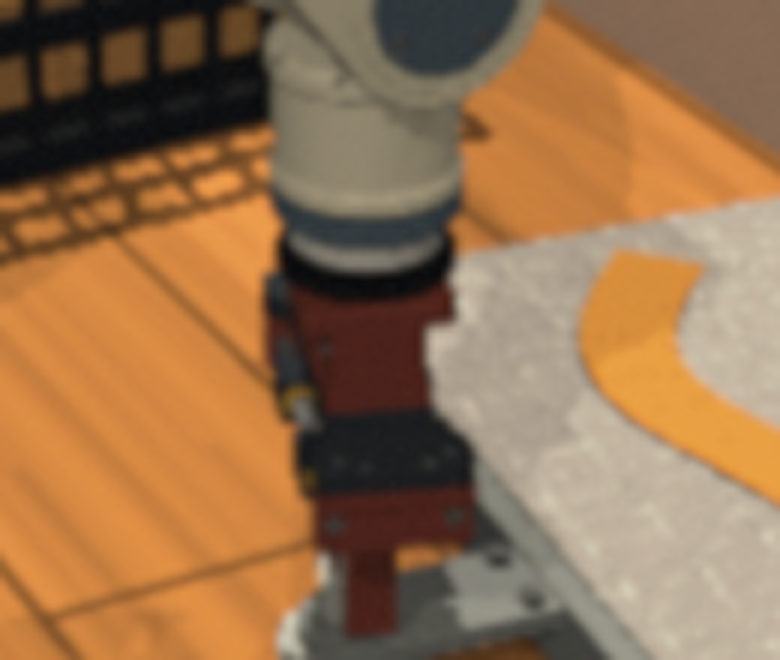

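The nut (columns 248–315) sits centred between the fingers with its flats parallel to them. I'll close on it.

```bash
python3 -m pendant '[{"dp":[0,0,0],"turn":[0,0,0],"claw":0.02},{"dp":[0,0,0],"turn":[0,0,0],"claw":0.02},{"dp":[0,0,0],"turn":[0,0,0],"claw":0.02},{"dp":[0,0,0],"turn":[0,0,0],"claw":0.02}]'
python3 -c "
from h import *
obs()"
python3 -m pendant '[{"dp":[0,0,0],"turn":[0,0,-0.07],"claw":0.02},{"dp":[0,0,-0.0001],"turn":[0,0,-0.14],"claw":0.02},{"dp":[0,0,-0.0002],"turn":[0,0,-0.21],"claw":0.02}]'
python3 -c "
from h import *
obs()"
```

```text
t: 12.65
ee_pos: [546.2, 15.4, 46.7]
orientation: [0.537, 3.094, 0.001]
ft_force: [-0.4, 3.8, 5.3]
width: 29.6
t 12.65 pos [546.2  15.4  46.7] rv [5.3710e-01 3.0942e+00 7.0000e-04] F [-0.4  3.8  5.3] M [ 0.58 -0.04 -0.  ] w 29.6
t: 12.95
ee_pos: [546.1, 15.3, 46.5]
orientation: [0.863, 3.02, 0.001]
ft_force: [0.3, 3.3, 8.3]
width: 29.4
t 12.95 pos [546.1  15.3  46.5] rv [8.6260e-01 3.0199e+00 5.0000e-04] F [0.3 3.3 8.3] M [0.44 0.17 0.16] w 29.4
```

```bash
python3 -m pendant '[{"dp":[0,0,0],"turn":[0,0,-0.1],"claw":0.02},{"dp":[0,0,0],"turn":[0,0,-0.2],"claw":0.02},{"dp":[0,0,0],"turn":[0,0,-0.3],"claw":0.02},{"dp":[0,0,0],"turn":[0,0,-0.4],"claw":0.02}]'
python3 - <<'E'
from model import *
o=obs()
d=get("wrist");crop(d,"w12",0,0,560,420,1)
d=get("side");crop(d,"s12",220,100,130,110,6)
d=get("top");crop(d,"t12",130,130,130,95,6)
E
python3 -m pendant '[{"dp":[0,0,0],"turn":[0,0,-0.1],"claw":0.02},{"dp":[0,0,-0.0002],"turn":[0,0,-0.2],"claw":0.02},{"dp":[0,0,-0.0003],"turn":[0,0,-0.3],"claw":0.02}]'
python3 -c "
from h import *
obs()"
```

```text
t: 13.35
ee_pos: [545.9, 15.1, 46.4]
orientation: [1.447, 2.788, 0.0]
ft_force: [0.0, 1.1, 6.5]
width: 29.5
t 13.35 pos [545.9  15.1  46.4] rv [1.4472e+00 2.7878e+00 1.0000e-04] F [0.  1.1 6.5] M [0.23 0.13 0.09] w 29.5
t: 13.8
ee_pos: [545.7, 15.0, 46.1]
orientation: [1.848, 2.541, -0.0]
ft_force: [-1.4, 0.3, 7.4]
width: 29.6
t 13.8 pos [545.7  15.   46.1] rv [ 1.8476e+00  2.5406e+00 -3.0000e-04] F [-1.4  0.3  7.4] M [0.11 0.35 0.07] w 29.6
```

View pics/w12.png

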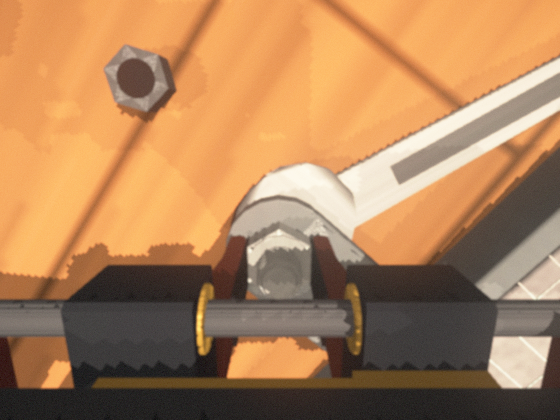

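View pics/t12.png

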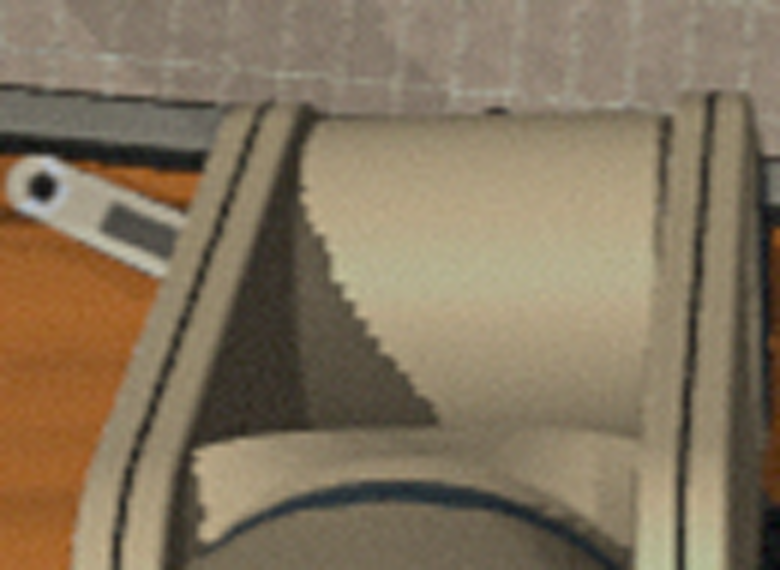

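The nut turns with the gripper and the spanner end has stayed at (42,185), so it is holding. Continuing in small bites and watching Mz.

```bash
python3 -m pendant '[{"dp":[0,0,0],"turn":[0,0,-0.1],"claw":0.02},{"dp":[0,0,0],"turn":[0,0,-0.2],"claw":0.02},{"dp":[0,0,0],"turn":[0,0,-0.3],"claw":0.02}]'
python3 -c "
from h import *
obs()"
python3 -m pendant '[{"dp":[0,0,0],"turn":[0,0,-0.07],"claw":0.02},{"dp":[0,0,0],"turn":[0,0,-0.14],"claw":0.02}]'
python3 -c "
from h import *
obs()"
```

```text
t: 14.1
ee_pos: [545.4, 14.9, 45.9]
orientation: [-2.207, -2.236, 0.001]
ft_force: [-1.5, 1.0, 5.9]
width: 29.7
t 14.1 pos [545.4  14.9  45.9] rv [-2.2067e+00 -2.2360e+00  8.0000e-04] F [-1.5  1.   5.9] M [0.05 0.32 0.11] w 29.7
t: 14.3
ee_pos: [545.3, 14.9, 45.9]
orientation: [-2.356, -2.077, 0.001]
ft_force: [-1.2, 1.0, 5.6]
width: 29.6
t 14.3 pos [545.3  14.9  45.9] rv [-2.3564e+00 -2.0774e+00  1.0000e-03] F [-1.2  1.   5.6] M [0.11 0.36 0.09] w 29.6
```

```bash
python3 -m pendant '[{"dp":[0,0,0],"turn":[0,0,-0.08],"claw":0.02},{"dp":[0,0,0],"turn":[0,0,-0.16],"claw":0.02}]'
python3 -c "
from h import *
obs()"
python3 -m pendant '[{"dp":[0,0,0],"turn":[0,0,-0.08],"claw":0.02},{"dp":[0,0,0],"turn":[0,0,-0.16],"claw":0.02}]'
python3 -c "
from h import *
obs()"
```

```text
t: 14.5
ee_pos: [545.2, 15.0, 45.8]
orientation: [-2.515, -1.882, 0.001]
ft_force: [-1.4, 0.8, 5.8]
width: 29.7
t 14.5 pos [545.2  15.   45.8] rv [-2.5151e+00 -1.8821e+00  1.3000e-03] F [-1.4  0.8  5.8] M [0.09 0.39 0.13] w 29.7
t: 14.7
ee_pos: [545.1, 15.0, 45.8]
orientation: [2.656, 1.678, -0.002]
ft_force: [-3.0, -1.6, 5.7]
width: 29.6
t 14.7 pos [545.1  15.   45.8] rv [ 2.6560e+00  1.6777e+00 -2.0000e-03] F [-3.  -1.6  5.7] M [-0.36  0.63  0.91] w 29.6
```

```bash
python3 -m pendant '[{"dp":[0,0,0],"turn":[0,0,-0.01],"claw":0.02},{"dp":[0,0,0],"turn":[0,0,-0.02],"claw":0.02},{"dp":[0,0,0],"turn":[0,0,-0.02],"claw":0.02}]'
python3 - <<'E'
from model import *
o=obs()
d=get("wrist");crop(d,"w13",0,0,560,420,1)
d=get("top");crop(d,"t13",130,130,130,95,6)
E
```

```text
t: 15.0
ee_pos: [545.0, 14.9, 45.8]
orientation: [2.669, 1.656, -0.002]
ft_force: [-2.9, 0.6, 6.1]
width: 29.9
t 15.0 pos [545.   14.9  45.8] rv [ 2.6693e+00  1.6561e+00 -2.4000e-03] F [-2.9  0.6  6.1] M [0.09 0.49 1.04] w 29.9
```

View pics/w13.png

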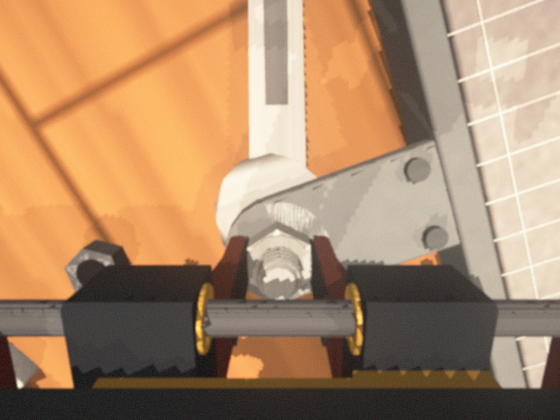

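View pics/t13.png

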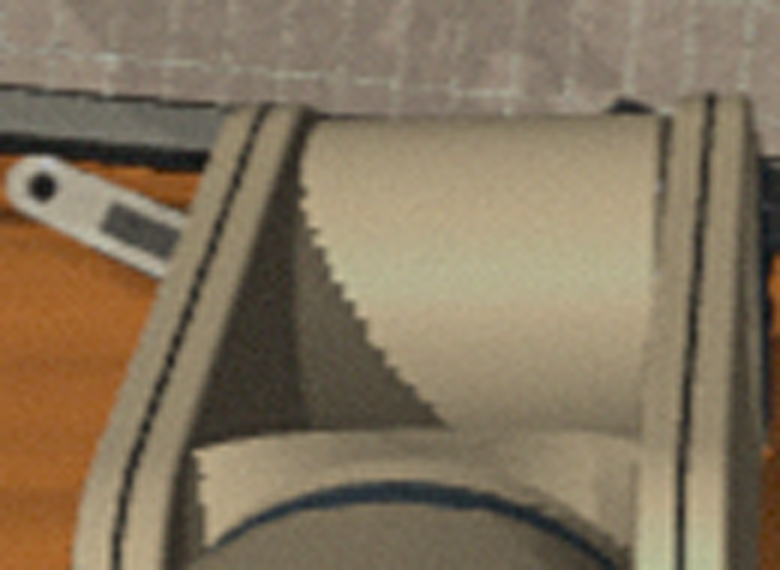

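Torque holds at 1.04 N·m against the stop. Releasing and lifting away.

```bash
python3 -m pendant '[{"dp":[0,0,0],"turn":[0,0,0],"claw":0.04},{"dp":[0,0,0],"turn":[0,0,0],"claw":0.05},{"dp":[0,0,0],"turn":[0,0,0],"claw":0.06},{"dp":[0,0,0.02],"turn":[0,0,0],"claw":0.06},{"dp":[0,0,0.05],"turn":[0,0,0],"claw":0.06},{"dp":[0,0,0.09],"turn":[0,0,0],"claw":0.06},{"dp":[0,-0.04,0.11],"turn":[0,0,0],"claw":0.06},{"dp":[0,-0.08,0.11],"turn":[0,0,0],"claw":0.06}]'
python3 -m pendant '[{"dp":[-0.04,-0.02,0.02],"turn":[0,0,0],"claw":0.06},{"dp":[-0.08,-0.02,0.06],"turn":[0,0,0],"claw":0.06},{"dp":[-0.12,-0.05,0.1],"turn":[0,0,0],"claw":0.06},{"dp":[-0.16,-0.09,0.12],"turn":[0,0,0],"claw":0.06},{"dp":[-0.19,-0.13,0.13],"turn":[0,0,0],"claw":0.06},{"dp":[-0.2,-0.16,0.13],"turn":[0,0,0],"claw":0.06},{"dp":[-0.2,-0.18,0.13],"turn":[0,0,0],"claw":0.06},{"dp":[-0.2,-0.18,0.13],"turn":[0,0,0],"claw":0.06}]'
python3 - <<'E'
from model import *
o=obs()
d=get("top");np.save("pics/top14.npy",d,allow_pickle=True);crop(d,"t14",130,130,130,95,6);crop(d,"t14all",0,0,560,420,1)
d=get("side");crop(d,"s14",180,140,150,110,5.3)
E
```

```text
t: 15.9
ee_pos: [547.8, -65.4, 159.0]
orientation: [2.666, 1.654, 0.007]
ft_force: [-0.2, -1.0, -0.3]
width: 59.9
t: 16.7
ee_pos: [345.0, -247.7, 286.4]
orientation: [2.674, 1.646, 0.0]
ft_force: [-0.2, 0.7, -0.8]
width: 60.2
t 16.7 pos [ 345.  -247.7  286.4] rv [2.6735e+00 1.6456e+00 4.0000e-04] F [-0.2  0.7 -0.8] M [-0.05  0.05  0.01] w 60.2
```

View pics/t14.png

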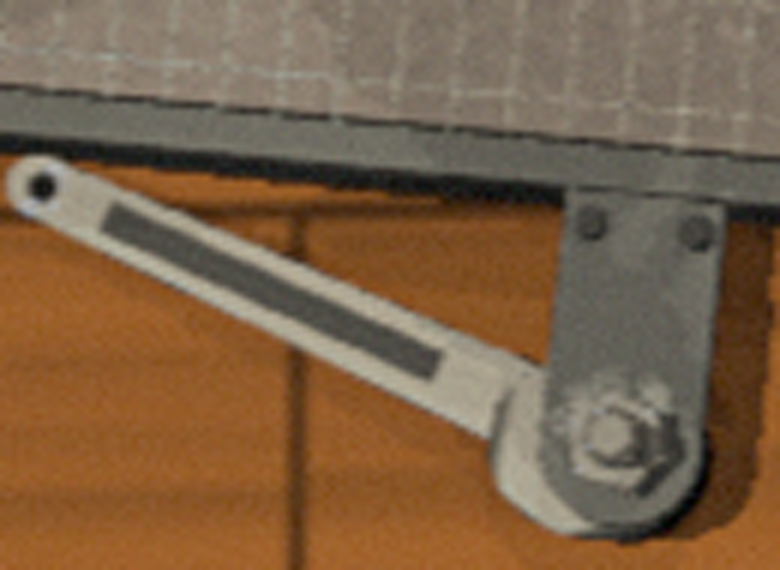

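View pics/t14all.png

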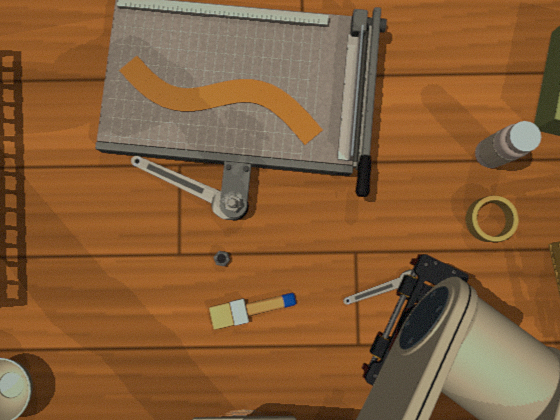

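View pics/s14.png

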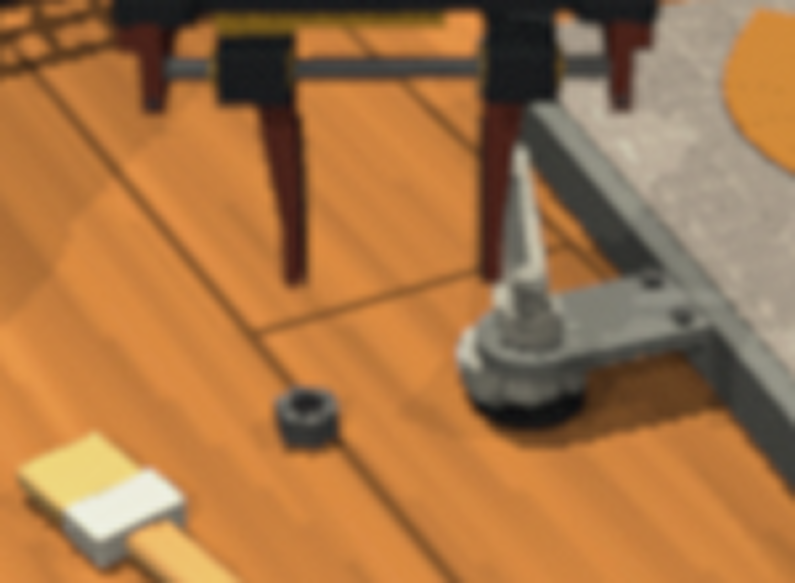

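```bash
python3 - <<'E'
from model import *
d=np.load("pics/top14.npy",allow_pickle=True).item()
h=ray(d,np.array([42,186])/6+[130,130]-.5,12)
f=np.array([544.81,12.63]); v=h[:2]-f; print(np.linalg.norm(v))
vc=T(0,0,.102,[[v[0],v[1],0]])[0]; print(vc, "lean",np.degrees(np.arctan2(vc[0],vc[1])))
th=np.arctan2(v[1],v[0])-np.radians(165)
draw(d,(h[0]-233*np.cos(th+np.radians(165)),h[1]-233*np.sin(th+np.radians(165)),th),spanner_pts(),"t14f",130,130,130,95,6,z0=4)
E
```

```text
232.85118300730068
[ 78.1247609  219.35404068   0.        ] lean 19.603778518456966
```

View pics/t14f.png

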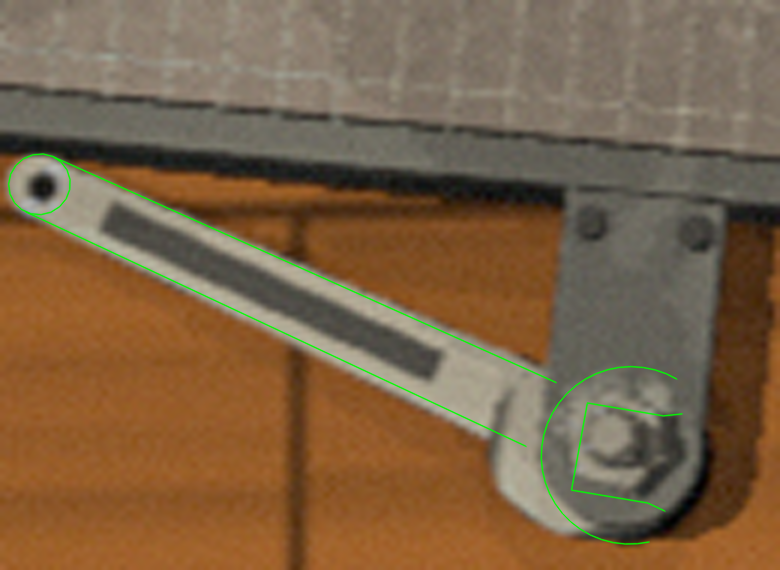

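The spanner is fully seated: the hole lies 232.9 mm from the foot's axis (nominal 233). The handle leans 19.6° and its end is at the rail. Handing in.

```bash
python3 -c "
from workcell import ctrl
print(ctrl.get_obs()['t']); print(ctrl.close_job())"
```

```text
16.8
the job is handed in; nothing more can be done
None
```

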